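Fit the adjustable wrench to the clamp nut and tighten it to its mark

ROBOT

A 6-joint arm with a two-finger parallel gripper is mounted at the origin on the work surface; the furniture and walls round the work are solid. World frame = base frame: x ahead of the robot, y to its left, z up, the work surface at z = 0. Lengths are in m, angles in rad, forces in N, time in s.
With the tool pointing down it reaches from about 0.375 to 0.9 m from the base axis. Payload 3.1 kg.
Tool frame: the origin (TCP) lies midway between the tips of the shut fingers; the grasp point (between the pads) lies pinch_z behind it (pinch_z is the distance from the TCP to the grasp point, in m); y points along the fingers, z is the direction in which the jaws open and shut, and the axes are right-handed (so a half turn about y gives the same grasp; the last joint's range is limited). The gripper opens to 87 mm and grips with 3 to 60 N. Pads are 19 mm wide; open, the fingers measure 117 mm over their backs; the gripper's body (75 mm by 190 mm) begins 51 mm behind the grasp point.
Start: joints at [0.923, 0.527, 1.433, -0, 1.181, -0.178], TCP at [0.282, 0.558, 0.223] pointing down, gripper open.
Joint ranges: [-3.08, 3.08], [-0.75, 2.2], [0.22, 2.44], [-1.43, 4.57], [0, 2.65], [-2.85, 2.85]. Speed limits (rad/s): [2.79, 2.79, 3.14, 3.14, 3.14, 3.14].

INTERFACE

Orientations are given as a unit quaternion [x, y, z, w].
In Python, from rig import get_obs, camera, hand_in, pinch_z gives the robot as it stands. The module is installed in compiled form; this text tells all that it offers.
- The arm moves only by the tool arm_command, never from a script. Its argument "plan" is a list of rows, each a list of 2 entries, a list of its own where there are three numbers: the shift along the world's x, y, z in units of 25 mm (1.0 is 25 mm), then the turn about the world's z in units of 5 degrees (1.0 is 5 degrees). A call has 1 to 5 rows; each row is the pose to reach, as a shift and turn from the pose commanded when the call began; what a row does not reach only later rows make up. A row lasts 1/10 s, in which the tool goes at most 50 mm and 8.59 degrees, less where a joint would pass 70% of its speed; a pose out of reach is approached as far as the arm can. A call with a gripper value outside its range is refused whole. "fingers" is the opening, from -1 (shut) to 1 (fully open), set as the call begins (left out, the last holds). The fingers move at their own pace and stop on an object; "force" is the grip in N (left out, the last holds). Time passes only in rows, so rows that repeat a pose let the fingers close. It gives the time, the measured TCP pose, the force and the opening at its end, in the units of the state.
- get_obs(): the state, without advancing time (a new reading comes with each control period).
- camera(name): name is "scene" or "top"; returns a dict with "pixels" (400x640x3 uint8, red, green, blue), "camera_matrix" (3x3 intrinsics, pixels), "distortion" ([k1, k2, p1, p2, k3] as OpenCV has them; the pictures are not rectified), "R" (3x3) and "t" (3): a world point X has camera coordinates R X + t. Camera axes: x right, y down, z forward; pixel columns grow to the right and rows downward; lengths in m; the calibration is good to about 2 mm. A picture is of the moment at which its call begins. There is no depth.
- hand_in(): hands the job in, once; it reports no verdict.
The state is a dict: "time": time; "q": joint angles; "joint_velocities": joint speeds; "joint_torque": joint torques, N m; "position": TCP position; "tool_rot": TCP orientation; "ft_force": force on the tool from outside, world axes, zero at the start; "moment": the same for the moment, N m; "grip_width": finger opening in m.
Only numpy, scipy, OpenCV 4.12 (cv2) and the standard library are available. Lean on these libraries where they do the work, as an engineer would, in place of code of your own. Each camera call takes 0.05 s, during which the arm holds its last target.

TASK

Lay the adjustable wrench from its rest flat on the clamp plate with its open jaws round the nut and let go of it, then close the jaws by rolling the brass worm until they just fit the nut. Then take the wrench by its handle again and use it to tighten the nut clockwise (seen from above) until the red stripe on the nut points along the red line on the plate, not well past it. Leave the wrench lying fitted on the nut, and do not disturb the roll of tape or the blue-banded paint tube lying near.

Things in the scene. Friction and masses are not known exactly. Their poses are not given: they have to be found in the camera images.
- nut_seat (a point): Middle of the nut's underside, on the nut's axis and on top of the round grey clamp plate, 50 mm above the table; fixed, x along the red line, z up. The steel hexagon nut stands on it: 27 mm across flats, 31 mm across corners, 22 mm high, its stud end 3 mm higher. The plate is round, 158 mm across, 10 mm thick, centred on the nut, and carries the wrench in any direction.
- clamp: The batten clamp, fixed to the table: a plywood base 126 x 96 mm, a wooden heel block and a pale batten, and on these the grey plate with the nut. Origin on the table right under the nut, axes as nut_seat. The batten (top 40 mm above the table) reaches from y = -115 to +45 mm at x = 11 to 45 mm.
- mark_line (a point): Middle of the red painted line on the plate, 50 x 4 mm: it runs outward from the nut, along +x of nut_seat, from 23 to 73 mm off the nut's axis.
- nut (a joint): Angle of the nut, rad: 0 when its red stripe (from the middle of its top out to one corner, the others following every 60 degrees) points along the red line. Grows as the nut turns clockwise seen from above; starts below 0, 30 to 55 degrees short. Stiff (0.2 N m), stays where it is left.
- wrench_mouth (a point): Point on the underside of the steel adjustable wrench (about 0.4 kg, 191 mm long) where the middle of a fitted 27 mm nut lies. Axes: x out of the mouth, along the jaw faces, away from the handle; y to the fixed jaw; z up, out of the face where the worm stands proud. The faces must lie along two flats of the nut: the handle then points along a corner.
- wrench: The same wrench, origin and axes as wrench_mouth. Fixed jaw face at y = 13.5 mm, moving jaw face at y = 13.5 mm minus the gap, both from x = -17.5 (bottom of the mouth) to 13 mm. Head 16 mm thick, x = -64 to 13 mm, up to y = 27.5 mm. Centre of mass near x = -52 mm.
- wrench_grip (a point): Point on the wrench's handle, half-way up its thickness, at x = -80 mm and 8 mm above the underside; wrench axes. The handle is a straight bar 20 mm wide (y) and 12 mm thick (2 to 14 mm above the underside), from x = -64 to -178 mm; when the wrench is on the nut, its part beyond x = -80 mm overhangs the plate.
- wrench_jaw (a joint): Gap between the wrench's jaw faces, m (0.018 to 0.041): 0.027 when it fits the nut closely. Only the worm moves it; pushed directly, the jaw holds against some 20 N.
- worm_top (a point): Top of the brass worm, a knurled roller 18 mm across and 16 mm long, its axis along y at x = -47 mm; it stands 4 mm above the upper face, 20 mm above the underside. A fingertip pressed on it (6 to 12 N) and drawn along x rolls it: towards the mouth closes the jaws, 1 mm of gap per 7 mm of stroke. It locks itself; when the jaws meet the nut, the finger slips.
- worm (a joint): Turning angle of the worm, rad: falls as the jaws close, 1 rad for each 1.3 mm of gap. About 3 N along its surface turns it.
- tool_rest: Fixed wooden tool rest, base 150 x 70 mm; origin under its middle, x along the wrench. At the start the wrench lies flat on its two rails (top 42 mm above the table, 14 mm wide, 110 mm apart), wrench_grip half-way between them.
- tape_masking: Roll of masking tape lying flat, 98 x 96 x 25 mm, loose bystander; origin under its middle.
- used_tube: Half-used paint tube with a blue band, 26 x 79 x 16 mm, loose bystander; origin under its middle.

How it is judged:
By the outcome, as a careful person would: the job done as asked, in the order asked, and still so for the second after the job is handed in, with the robot touching nothing.
It also fails if it takes over 72 s, if anything falls off the work surface, if the arm or the gripper's body presses on something with over 40 N, if the wrist force passes 120 N, or if a joint passes its speed limit or range.

## Working session

There is one attempt and no reset: what is moved stays moved. The work goes in short steps, Python scripts to look and compute and a tool call to move; the robot and the scene stay as the last step left them, time stands still between calls to the robot, and variables do not carry over. Pictures are saved under pics/ and viewed, and the job is handed in when it is done.

Besides the shell and the picture viewer there is one more tool, called after ">>>" as name(argument=value, ...) on one line, values as JSON. arm_command: Moves the arm, as the interface text tells. Its arguments: {"type":"object","properties":{"plan":{"type":"array"},"fingers":{"type":"number"},"force":{"type":"number"}},"required":["plan"]}

```bash
mkdir -p pics; ls
python3 - <<'E'
from rig import get_obs,camera,pinch_z
import cv2,numpy as np
np.set_printoptions(precision=4,suppress=True)
print(pinch_z)
for k,v in get_obs().items(): print(k,v)
for n in("scene","top"):
    c=camera(n); cv2.imwrite(f"pics/{n}0.png",c["pixels"][:,:,::-1])
    print(n,c["camera_matrix"],c["distortion"],c["R"],c["t"])
E
```

```text
pics
0.0187
time 0.0
q [ 0.9235  0.5284  1.4339 -0.      1.1814 -0.1785]
joint_velocities [-0.0002 -0.0006 -0.0007 -0.     -0.0016 -0.0008]
joint_torque [ -0.0012 -44.0036 -17.6592   0.0633   0.0583  -0.0001]
position [0.2819 0.557  0.2216]
tool_rot [ 0.6885 -0.1645  0.1639 -0.6871]
ft_force [-1.001   0.3421 -0.0175]
moment [ 0.0024 -0.0526 -0.02  ]
grip_width 0.08718275428124947
scene [[386.476    0.     324.9291]
 [  0.     386.476  198.5351]
 [  0.       0.       1.    ]] [-0.063  0.     0.     0.     0.   ] [[ 0.9629 -0.2699 -0.0064]
 [-0.2349 -0.8261 -0.5122]
 [ 0.1329  0.4947 -0.8588]] [-0.4046  0.1441  1.0901]
top [[474.0774   0.     316.5766]
 [  0.     474.0774 193.6411]
 [  0.       0.       1.    ]] [0.0453 0.     0.     0.     0.    ] [[ 0.0025 -1.     -0.0028]
 [-0.9893 -0.0021 -0.1459]
 [ 0.1459  0.0031 -0.9893]] [0.0067 0.458  1.1203]
```

View pics/scene0.png

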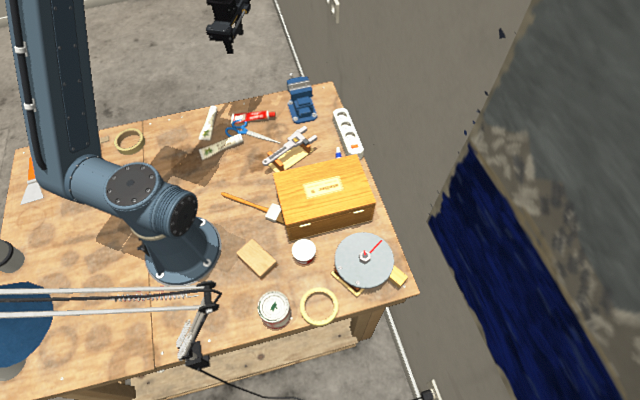

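View pics/top0.png

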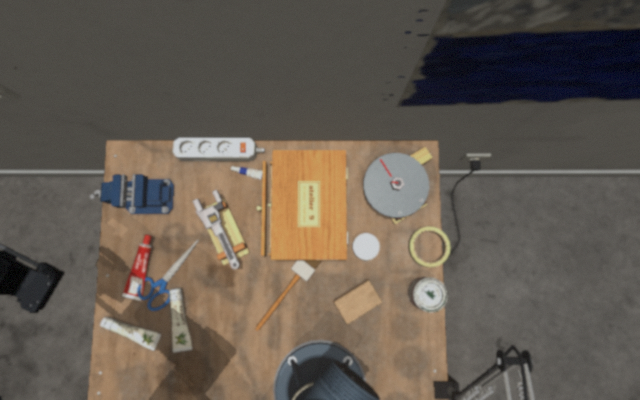

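The top view shows the wrench on its rest at about (218,230) and the nut and plate at about (397,184). A tall wooden box stands between them, the tape roll is at (430,246), and a blue-banded tube is at (247,173). Next I'll zoom in on these.

Run:
```python
import cv2,numpy as np
t=cv2.imread("pics/top0.png");s=cv2.imread("pics/scene0.png")
a=cv2.resize(t[175:285,180:260],None,fx=5,fy=5,interpolation=cv2.INTER_CUBIC)
b=cv2.resize(t[140:230,350:440],None,fx=6,fy=6,interpolation=cv2.INTER_CUBIC)
cv2.imwrite("pics/a1.png",np.hstack([a[:540,:],np.zeros((540,0,3),np.uint8)]));cv2.imwrite("pics/b1.png",b)
cv2.imwrite("pics/c1.png",cv2.resize(s[90:180,230:360],None,fx=6,fy=6,interpolation=cv2.INTER_CUBIC))
cv2.imwrite("pics/d1.png",cv2.resize(s[225:300,320:420],None,fx=7,fy=7,interpolation=cv2.INTER_CUBIC))
```

```text
(no output)
```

View pics/a1.png

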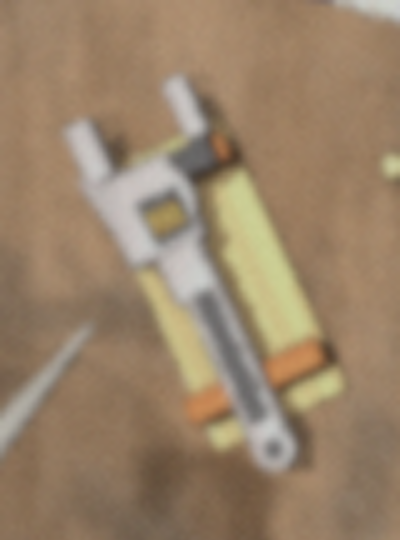

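View pics/b1.png

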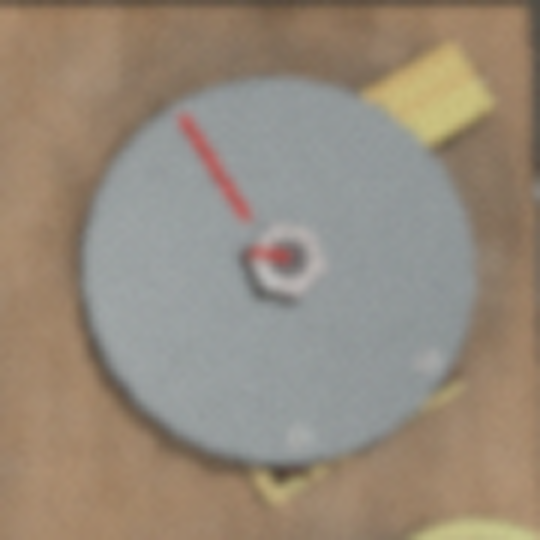

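View pics/c1.png

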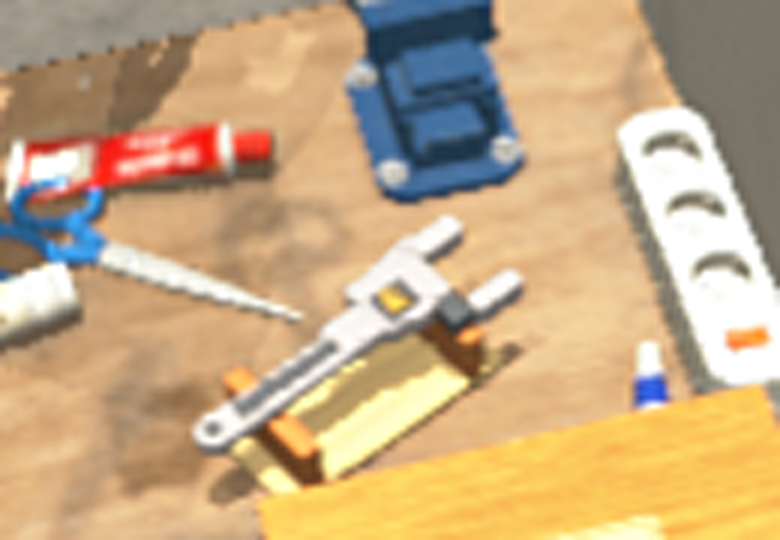

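View pics/d1.png

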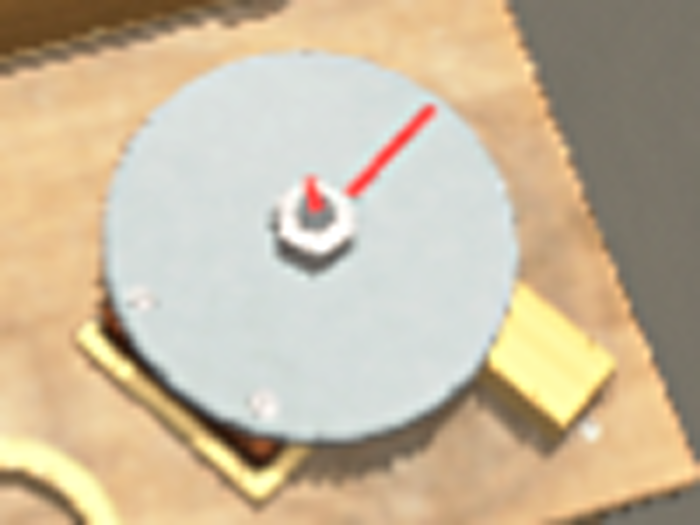

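```bash
cat > h.py <<'E'
from rig import get_obs,camera,hand_in,pinch_z
import cv2,numpy as np
np.set_printoptions(precision=4,suppress=True)
def ray(c,p):
    p=np.array(p,float).reshape(-1,1,2)
    u=cv2.undistortPoints(p,c["camera_matrix"],np.array(c["distortion"],float)).reshape(-1,2)
    d=np.c_[u,np.ones(len(u))]@c["R"]
    return -c["R"].T@c["t"],d
def plane(c,p,z):
    o,d=ray(c,p); return o+d*((z-o[2])/d[:,2])[:,None]
def proj(c,X):
    r,_=cv2.Rodrigues(c["R"]); return cv2.projectPoints(np.array(X,float).reshape(-1,1,3),r,np.array(c["t"]),c["camera_matrix"],np.array(c["distortion"],float))[0].reshape(-1,2)
def two(ca,pa,cb,pb):
    oa,da=ray(ca,pa);ob,db=ray(cb,pb);da=da[0];db=db[0]
    s=np.linalg.lstsq(np.c_[da,-db],ob-oa,rcond=None)[0]
    A=oa+s[0]*da;B=ob+s[1]*db
    return (A+B)/2,np.linalg.norm(A-B)
def save(c,name,x0,x1,y0,y1,f): cv2.imwrite("pics/"+name+".png",cv2.resize(np.ascontiguousarray(c["pixels"][y0:y1,x0:x1,::-1]),None,fx=f,fy=f,interpolation=cv2.INTER_CUBIC))
E
cat > m1.py <<'E'
from h import *
T=camera("top");S=camera("scene")
for n,c,(x0,x1,y0,y1) in(("top",T,(355,440,145,228)),("scene",S,(325,405,228,295))):
    im=c["pixels"][y0:y1,x0:x1].astype(int);r,g,b=im[...,0],im[...,1],im[...,2]
    # plate: neutral/bluish grey
    m=((b-r>=2)|(abs(r-b)<12)&(r>110)).astype(np.uint8)
    m=cv2.morphologyEx(m,cv2.MORPH_OPEN,np.ones((3,3)));
    cs,_=cv2.findContours(m,cv2.RETR_EXTERNAL,cv2.CHAIN_APPROX_NONE)
    k=max(cs,key=cv2.contourArea)[:,0,:]+[x0,y0]
    P=plane(c,k,0.05)[:,:2]
    (cx,cy),(a,bb),_=cv2.fitEllipse(cv2.convexHull((P*1000).astype(np.float32)))
    print(n,"plate",cx,cy,a,bb)
    red=((r>150)&(r-g>70)&(r-b>70)).astype(np.uint8)
    nn,lab,st,ce=cv2.connectedComponentsWithStats(red)
    for i in range(1,nn):
        if st[i,4]<5: continue
        ys,xs=np.where(lab==i);Q=plane(c,np.c_[xs+x0,ys+y0],0.05 if st[i,4]>25 else .072)[:,:2]*1000
        l=cv2.fitLine(Q.astype(np.float32),cv2.DIST_L2,0,.01,.01).ravel()
        print("red",st[i,4],Q.mean(0),np.degrees(np.arctan2(l[1],l[0])))
for n,c,(x0,x1,y0,y1) in(("top",T,(185,250,185,275)),("scene",S,(255,325,115,180))):
    im=c["pixels"][y0:y1,x0:x1].astype(int);r,g,b=im[...,0],im[...,1],im[...,2]
    m=((abs(r-b)<40)&(r>140)).astype(np.uint8)
    nn,lab,st,ce=cv2.connectedComponentsWithStats(m)
    print(n,[(s[4],e+[x0,y0]) for s,e in zip(st[1:],ce[1:]) if s[4]>8])
    h=cv2.cvtColor(c["pixels"][y0:y1,x0:x1],cv2.COLOR_RGB2HSV)
    print(n,"brass px",[])
    br=((r-b>90)&(g-b>60)&(r>150)).astype(np.uint8)
    nn,lab,st,ce=cv2.connectedComponentsWithStats(br)
    print([(s[4],e+[x0,y0]) for s,e in zip(st[1:],ce[1:]) if s[4]>5])
E
python3 m1.py
```

```text
top plate 478.61065673828125 -182.11196899414062 154.9105682373047 156.48016357421875
red 8 [ 523.0548 -150.4916] 31.961643
red 6 [ 505.5814 -161.1004] 35.715836
scene plate 475.2438659667969 -185.4612579345703 154.3148193359375 155.82632446289062
red 36 [ 516.8508 -158.1334] 32.14341
red 8 [ 478.0785 -175.9007] 79.1332
top [(np.int32(761), array([214.6071, 225.1209])), (np.int32(77), array([190.4416, 247.987 ]))]
top brass px []
[]
scene [(np.int32(10), array([314.6, 115.4])), (np.int32(21), array([294.5714, 118.4286])), (np.int32(360), array([287.3917, 144.4917])), (np.int32(81), array([264.3827, 137.7531])), (np.int32(32), array([311.9062, 138.    ]))]
scene brass px []
[(np.int32(12), array([295. , 139.5])), (np.int32(7), array([308.2857, 145.4286])), (np.int32(15), array([286.3333, 153.2667])), (np.int32(15), array([269.3333, 152.7333])), (np.int32(74), array([287.027 , 158.7162])), (np.int32(9), array([297., 161.])), (np.int32(687), array([302.2213, 172.3857])), (np.int32(8), array([270.125, 164.125]))]
```

```bash
cat > m2.py <<'E'
from h import *
T=camera("top");S=camera("scene")
R={}
# top: wrench mask light grey low saturation, closed over slot
for n,c,(x0,x1,y0,y1) in(("top",T,(185,250,185,275)),("scene",S,(255,325,115,180))):
    im=c["pixels"][y0:y1,x0:x1]; f=6
    up=cv2.resize(im,None,fx=f,fy=f,interpolation=cv2.INTER_CUBIC)
    hsv=cv2.cvtColor(up,cv2.COLOR_RGB2HSV)
    m=((hsv[...,1]<60)&(hsv[...,2]>135)).astype(np.uint8)
    nn,lab,st,ce=cv2.connectedComponentsWithStats(m)
    i=1+np.argmax(st[1:,4]); w=(lab==i).astype(np.uint8)
    w=cv2.morphologyEx(w,cv2.MORPH_CLOSE,np.ones((21,21)))
    br=((hsv[...,0]>18)&(hsv[...,0]<28)&(hsv[...,1]>110)&(hsv[...,2]>100)).astype(np.uint8)
    o=up[:,:,::-1].copy()
    cs,_=cv2.findContours(w,cv2.RETR_EXTERNAL,cv2.CHAIN_APPROX_NONE); cv2.drawContours(o,cs,-1,(0,0,255),1)
    cs,_=cv2.findContours(br,cv2.RETR_EXTERNAL,cv2.CHAIN_APPROX_NONE); cv2.drawContours(o,cs,-1,(255,0,255),1)
    cv2.imwrite(f"pics/w_{n}.png",o)
E
python3 m2.py
```

```text
(no output)
```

View pics/w_top.png

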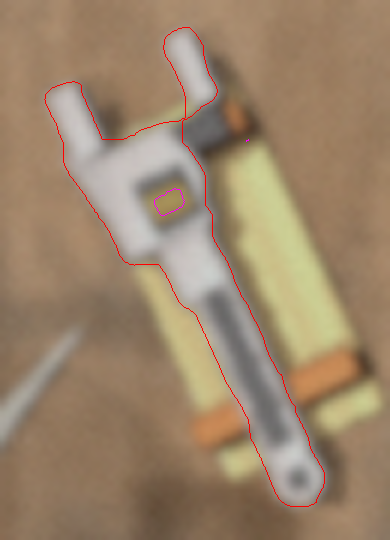

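View pics/w_scene.png

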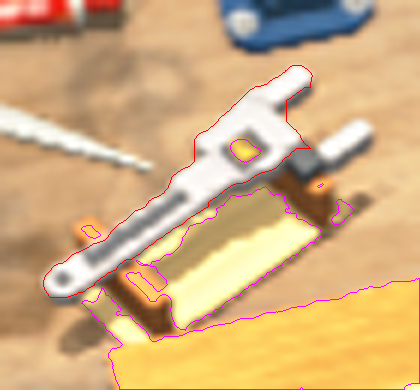

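```bash
cat > m3.py <<'E'
from h import *
T=camera("top");S=camera("scene")
f=lambda p,o:(np.array(p,float)+.5)/6-.5+o
tp={"slotA":(214,293),"slotB":(280,441),"hole":(298,480),"brass":(169,202)}
sp={"slotA":(182,200),"slotB":(88,258),"hole":(63,278),"brass":(245,151)}
W={}
for k in tp:
    a=f(tp[k],[185,185]);b=f(sp[k],[255,115]);z=.062 if k=="brass" else .056
    A=plane(T,a,z)[0];B=plane(S,b,z)[0];P,e=two(T,a,S,b)
    W[k]=(A+B)[:2]/2
    print(k,A[:2],B[:2],"mean",W[k],"2view",P,e)
d=W["slotA"]-W["hole"];print("axis ang",np.degrees(np.arctan2(d[1],d[0])),np.linalg.norm(d))
jt=np.array([f(p,[185,185]) for p in [(47,100),(80,84),(102,139),(165,42),(187,118),(194,29),(215,92),(300,506),(128,262)]])
x=d/np.linalg.norm(d);y=np.array([-x[1],x[0]])
# origin: brass x=-47 
dtop=plane(T,f(tp["slotA"],[185,185]),.056)[0][:2]-plane(T,f(tp["hole"],[185,185]),.056)[0][:2]
x=dtop/np.linalg.norm(dtop);y=np.array([-x[1],x[0]]);H=plane(T,f(tp["hole"],[185,185]),.056)[0][:2]
print("top angle",np.degrees(np.arctan2(x[1],x[0])))
for n,p in zip(["FL","FR","throatL","MinL","Mthroat","MtopR","MbotR","end","headL"],plane(T,jt,.057)):
    q=p[:2]-H;print(n,p[:2],"along",q@x*1000,"lat",q@y*1000)
q=plane(T,f(tp["brass"],[185,185]),.062)[0][:2]-H;print("brass",q@x*1000,q@y*1000)
# obstacles, box top: corners in both views
q=two(T,[346.5,150],S,[365,160]);print("box corner",q)
E
python3 m3.py
python3 - <<'E'
import sys;sys.path.insert(0,'.')
import os;os.chdir('.')
from h import *
T=camera("top");S=camera("scene")
save(T,"boxt",225,445,130,290,3.5);save(S,"boxs",220,420,140,320,3.3)
save(T,"nut",375,415,165,205,14);save(S,"nuts",345,390,235,275,14)
E
```

```text
slotA [0.3596 0.2342] [0.3554 0.2297] mean [0.3575 0.2319] 2view [0.358  0.2357 0.0485] 0.004053021212693707
slotB [0.3021 0.2066] [0.3009 0.2064] mean [0.3015 0.2065] 2view [0.3015 0.2067 0.0556] 0.001260690195432471
hole [0.2872 0.1991] [0.2861 0.1974] mean [0.2866 0.1983] 2view [0.2866 0.1997 0.0531] 0.0010309758192937211
brass [0.3948 0.2517] [0.3937 0.2476] mean [0.3942 0.2496] 2view [0.395  0.2532 0.0551] 0.0008702263458645068
axis ang 25.40456810477692 0.0784369552794673
top angle 25.80267473958915
FL [0.4356 0.3023] along 178.58018981249316 lat 28.210100586914923
FR [0.4421 0.2895] along 178.80815967194667 lat 13.955213113656706
throatL [0.4202 0.28  ] along 154.95540174447737 lat 14.926985457905452
MinL [0.4589 0.2566] along 179.6795818767007 lat -23.045077373204418
Mthroat [0.4286 0.2469] along 148.0965330599958 lat -18.578334124677774
MtopR [0.4642 0.2453] along 179.48647961833564 lat -35.502792319941506
MbotR [0.439  0.2362] along 152.7950824547041 lat -32.73641527196007
end [0.2772 0.1979] along -9.49285194990181 lat 3.203233190263705
headL [0.3716 0.268 ] along 106.0135561389313 lat 25.20987173282918
brass 119.7638192679991 0.46270812555335744
box corner (array([ 0.5023, -0.0494,  0.3009]), np.float64(0.0006131944598969552))
```

View pics/boxt.png

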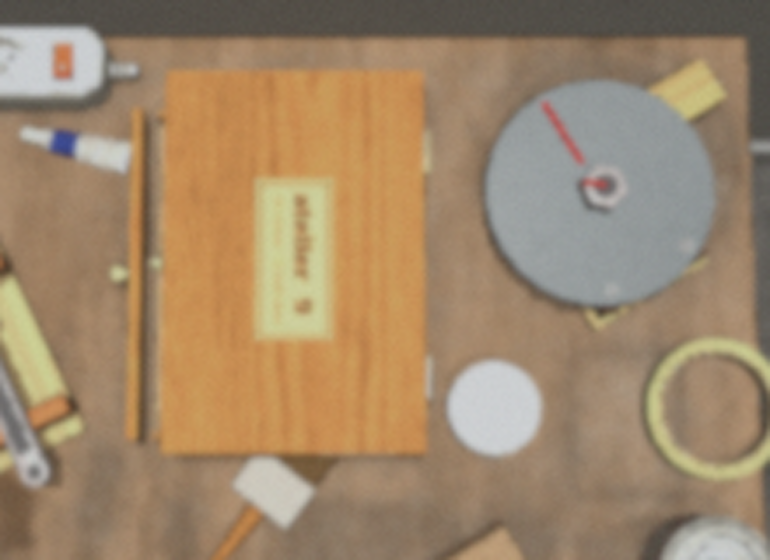

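View pics/boxs.png

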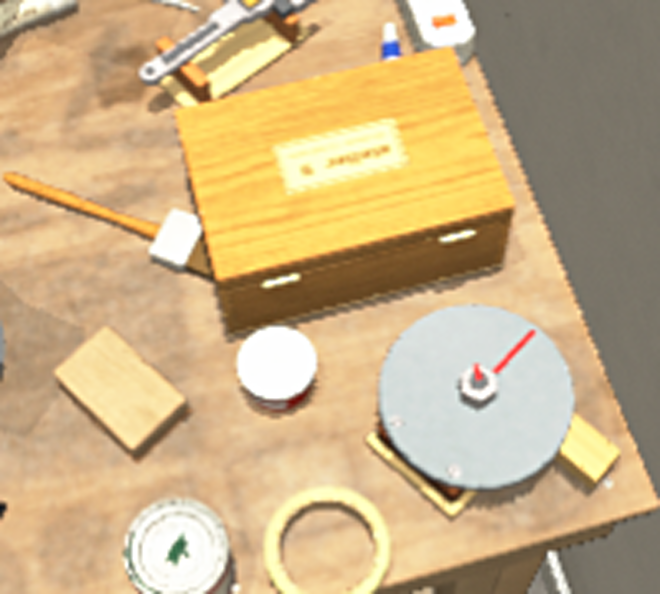

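View pics/nut.png

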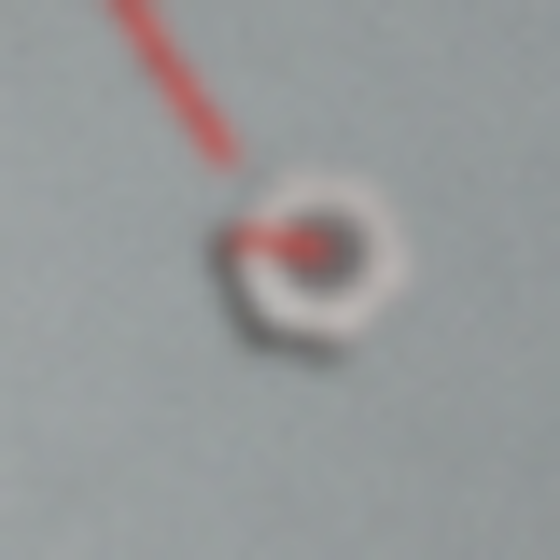

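View pics/nuts.png

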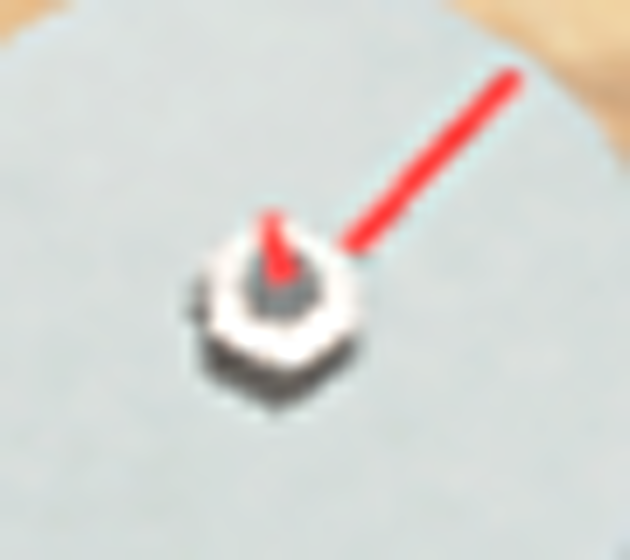

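```bash
cat > m4.py <<'E'
from h import *
T=camera("top");S=camera("scene")
t=lambda p:np.array(p)/3.5+[225,130]
s=lambda p:np.array(p)/3.3+[220,140]
for n,a,b in[("TR",(424,70),(513,208)),("BR",(428,453),(217,275)),("TL",(167,70),(457,50)),("BL",(163,453),(177,113)),("cup",(495,408),(277,362)),("tape",(718,408),(328,545)),("brush?",(270,490),(175,238))]:
    print(n,two(T,t(a),S,s(b)))
print("stick", two(T,t((137,110)),S,s((457,55))))
g=lambda p,o:(np.array(p,float)+.5)/14-.5+o
for n,c,o,ctr,cor in(("top",T,[375,165],(322,248),(235,238)),("scene",S,[345,235],(283,288),(270,215))):
    A=plane(c,g(ctr,o),.075)[0];B=plane(c,g(cor,o),.072)[0]
    d=(B-A)[:2];print(n,A[:2],B[:2],"ang",np.degrees(np.arctan2(d[1],d[0])),np.linalg.norm(d))
o=get_obs();from scipy.spatial.transform import Rotation as R
print(R.from_quat(o["tool_rot"]).as_matrix(),o["position"])
E
python3 m4.py
```

```text
TR (array([ 0.5476, -0.0603,  0.1048]), np.float64(0.0037817164382141608))
BR (array([ 0.2988, -0.0607,  0.1169]), np.float64(0.00029871293279491257))
TL (array([0.5523, 0.1097, 0.0989]), np.float64(0.0031345911241943388))
BL (array([0.2994, 0.1078, 0.1043]), np.float64(0.0014321195694217742))
cup (array([ 0.3302, -0.1112,  0.0387]), np.float64(0.00011573212695573965))
tape (array([ 0.3313, -0.2651,  0.0265]), np.float64(0.00024285638740079336))
brush? (array([0.2737, 0.0424, 0.0094]), np.float64(0.001222296785191285))
stick (array([0.5479, 0.132 , 0.0596]), np.float64(0.03128523807698595))
top [ 0.4793 -0.1825] [ 0.4815 -0.1685] ang 81.10133321563907 0.014228583173362999
scene [ 0.4759 -0.1845] [ 0.4789 -0.1689] ang 79.2674931582737 0.01593844283068825
[[ 0.8921  0.      0.4518]
 [-0.4518  0.      0.8921]
 [ 0.     -1.      0.    ]] [0.2823 0.5576 0.2226]
```

Measurements so far:

| Item | Value |
|---|---|
| Nut centre | (477, -184) mm |
| Stripe angle | about 80° |
| Red line angle | about 32° |
| Wrench axis angle | 25.5° |
| Wrench mouth | about (437, 270) mm |
| Box height | about 0.105 m |
| Jaw gap | about 36 mm |

The heights and sizes agree with what was given. I'll lay the handle towards 260°, which has free space for the swing to about 213°. Now I'll move above the handle, with the gripper turned -127.6°.

>>> arm_command(plan=[[[0.8,-2,0],-1.7],[[1.2,-4,0],-3.4],[[1.8,-6,0],-5.1],[[2.2,-8,0],-6.8],[[2.5,-10,0],-8.5]], fingers=0.2, force=50)

```text
time: 1.1
position: [0.3442, 0.3144, 0.2228]
tool_rot: [-0.58, 0.404, -0.404, 0.581]
ft_force: [0.3, -0.5, 0.6]
grip_width: 0.0563
```

```bash
cat > st.py <<'E'
from h import *
from scipy.spatial.transform import Rotation as R
import sys
o=get_obs();M=R.from_quat(o["tool_rot"]).as_matrix()
print("t",o["time"],"pos",o["position"]*1000,"jaw",np.degrees(np.arctan2(M[1,2],M[0,2])),"appr",M[:,1],"F",o["ft_force"],"M",o["moment"],"w",o["grip_width"]*1000,"q6",o["q"][5])
if len(sys.argv)>4:
    x,y,z,j=map(float,sys.argv[1:5]);p=o["position"]*1000
    dj=(j-np.degrees(np.arctan2(M[1,2],M[0,2]))+180)%360-180
    print("units",(np.array([x,y,z])-p)/25,dj/5)
E
python3 st.py 349.5 228.2 200 -64.5
```

```text
t 1.1 pos [344.1521 314.3703 222.8254] jaw 20.324212447825772 appr [ 0.0014  0.0005 -1.    ] F [ 0.2728 -0.5476  0.578 ] M [-0.0558 -0.0512  0.0063] w 56.29424618071669 q6 0.14541681769293932
units [ 0.2139 -3.4468 -0.913 ] -16.964842489565154
```

>>> arm_command(plan=[[[0.1,-1.0,-0.3],-1.7],[[0.1,-2.0,-0.6],-3.4],[[0.2,-3.2,-0.9],-5.1],[[0.2,-3.2,-0.9],-6.8],[[0.2,-3.2,-0.9],-8.5]])

```text
time: 1.6
position: [0.3487, 0.235, 0.2001]
tool_rot: [-0.394, 0.587, -0.587, 0.394]
ft_force: [0.1, -0.0, 0.1]
grip_width: 0.0521
```

>>> arm_command(plan=[[[0,0,0],-1.7],[[0,0,0],-3.4],[[0,0,0],-5.1],[[0,0,0],-6.8],[[0,0,0],-8.4]])

```text
time: 2.1
position: [0.3487, 0.236, 0.2003]
tool_rot: [-0.158, 0.689, -0.689, 0.158]
ft_force: [-0.1, 0.5, 0.5]
grip_width: 0.0523
```

```bash
python3 st.py 349.5 228.2 31.3 -64.5
python3 - <<'E'
from h import *
T=camera("top");S=camera("scene")
save(T,"t2",180,290,160,290,4.5);save(S,"s2",220,340,70,190,4.5)
E
```

```text
t 2.1 pos [348.7432 236.0076 200.2923] jaw -64.20113641541957 appr [ 0.0007  0.0002 -1.    ] F [-0.1153  0.4837  0.5193] M [-0.0584  0.1732 -0.0196] w 52.3040969966277 q6 1.4486842012918486
units [ 0.0303 -0.3123 -6.7597] -0.05977271691608621
```

View pics/t2.png

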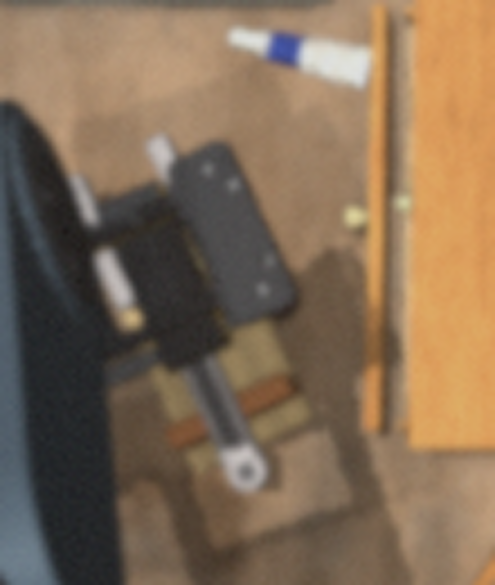

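View pics/s2.png

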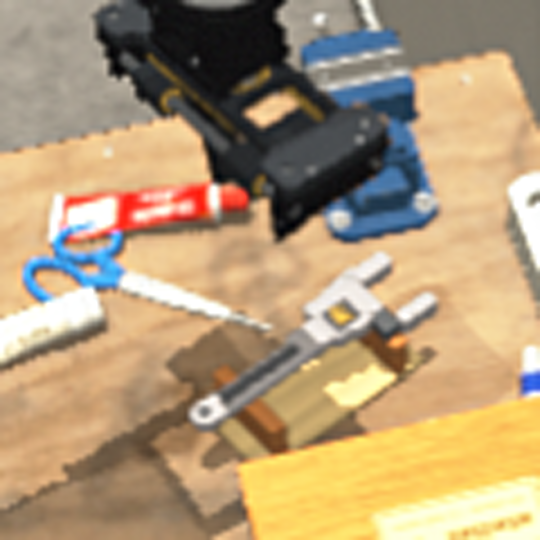

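The gripper lines up with the handle and is clear of the box and tube. I'll descend.

>>> arm_command(plan=[[[0,-0.3,-1.8],0],[[0,-0.3,-3.6],0],[[0,-0.3,-5.2],0],[[0,-0.3,-6.2],0],[[0,-0.3,-6.7],0]])

```text
time: 2.7
position: [0.3478, 0.2281, 0.0305]
tool_rot: [0.162, -0.688, 0.689, -0.16]
ft_force: [-0.2, -0.8, 0.2]
grip_width: 0.0522
```

```bash
python3 st.py 349.5 228.2 31.3 -64.5
```

```text
t 2.7 pos [347.8094 228.117   30.4639] jaw -63.67086518243792 appr [-0.0031 -0.001  -1.    ] F [-0.1769 -0.7585  0.1529] M [-0.0304  0.139   0.0322] w 52.160517097835324 q6 1.4216794897715905
units [0.0676 0.0033 0.0334] -0.16582696351241566
```

>>> arm_command(plan=[[[0,0,0.05],-0.15],[[0,0,0.05],-0.15],[[0,0,0.05],-0.15],[[0,0,0.05],-0.15],[[0,0,0.05],-0.15]], fingers=-1, force=55)

```text
time: 3.2
position: [0.349, 0.2287, 0.0346]
tool_rot: [-0.155, 0.69, -0.69, 0.156]
ft_force: [-0.2, 0.4, 1.4]
grip_width: 0.0206
```

```bash
python3 st.py
```

```text
t 3.2 pos [349.0172 228.6745  34.6182] jaw -64.58198816885755 appr [ 0.0018  0.0006 -1.    ] F [-0.1595  0.4415  1.3976] M [-0.0896  0.0563  0.0571] w 20.580463932365095 q6 1.437826375181911
```

>>> arm_command(plan=[[[0,0,0.8],0],[[0,0,2.0],0],[[0,0,3.4],0],[[0,0,4.8],0],[[0,0,6.2],0]])

```text
time: 3.7
position: [0.3472, 0.228, 0.1901]
tool_rot: [0.156, -0.69, 0.69, -0.155]
ft_force: [1.5, 0.2, -3.5]
grip_width: 0.0194
```

```bash
python3 st.py 461 -279.3 190 -9.7
python3 - <<'E'
from h import *
T=camera("top");S=camera("scene")
save(T,"t3",160,290,160,290,4.5);save(S,"s3",200,360,30,190,4)
E
```

```text
t 3.7 pos [347.2229 228.0175 190.1012] jaw -64.59129523167705 appr [-0.0016 -0.0006 -1.    ] F [ 1.5177  0.1902 -3.4745] M [-0.1634  0.2163  0.0327] w 19.39043823844344 q6 1.4379799431831828
units [  4.5511 -20.2927  -0.004 ] 10.97825904633541
```

View pics/s3.png

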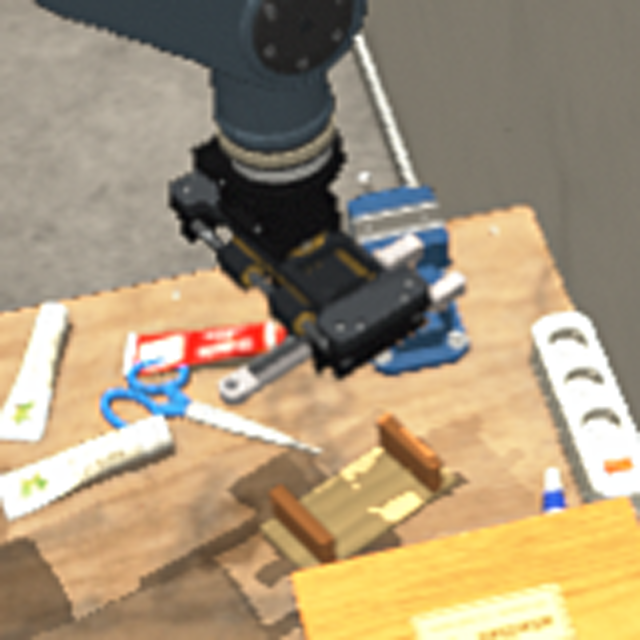

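>>> arm_command(plan=[[[1.2,-1.5,0],0],[[2.2,-3.3,0],1],[[3.0,-5.2,0],2.5],[[3.5,-7.1,0],4.1],[[3.8,-9.0,0],5.7]])

```text
time: 4.3
position: [0.4399, 0.0223, 0.1875]
tool_rot: [-0.31, 0.636, -0.635, 0.309]
ft_force: [1.1, 0.9, -3.3]
grip_width: 0.019
```

```bash
python3 st.py 455.2 -286.4 190 -9.7
```

```text
t 4.3 pos [439.8529  22.3118 187.5471] jaw -38.04261638900534 appr [-0.002   0.0003 -1.    ] F [ 1.0997  0.946  -3.2819] M [-0.1748  0.1061 -0.0373] w 19.02457509617932 q6 0.4600420275045379
units [  0.6139 -12.3485   0.0981] 5.668523277801069
```

>>> arm_command(plan=[[[0.1,-1.9,0],1.2],[[0.2,-3.8,0],2.4],[[0.3,-5.7,0],3.6],[[0.4,-7.5,0],4.8],[[0.5,-9,0],5.2]])

```text
time: 4.8
position: [0.4516, -0.2031, 0.1873]
tool_rot: [-0.444, 0.551, -0.55, 0.443]
ft_force: [1.5, 0.3, -2.5]
grip_width: 0.0198
```

>>> arm_command(plan=[[[0,-1.5,0],0],[[0,-2.4,0],0],[[0,-2.4,0],0]])

```text
time: 5.1
position: [0.4525, -0.2645, 0.1874]
tool_rot: [0.443, -0.551, 0.552, -0.442]
ft_force: [0.4, -0.0, -2.3]
grip_width: 0.0191
```

```bash
python3 st.py 455.2 -286.4 90 -9.7
python3 - <<'E'
from h import *
T=camera("top");S=camera("scene")
save(T,"t4",340,470,130,280,4);save(S,"s4",280,440,180,320,4.5)
E
```

```text
t 5.1 pos [ 452.4616 -264.4677  187.3667] jaw -12.553316375227219 appr [-0.0002 -0.0013 -1.    ] F [ 0.3539 -0.0428 -2.3054] M [-0.2481  0.0824  0.0166] w 19.112407755525442 q6 -0.5219021990220747
units [ 0.1095 -0.8773 -3.8947] 0.5706632750454446
```

View pics/t4.png

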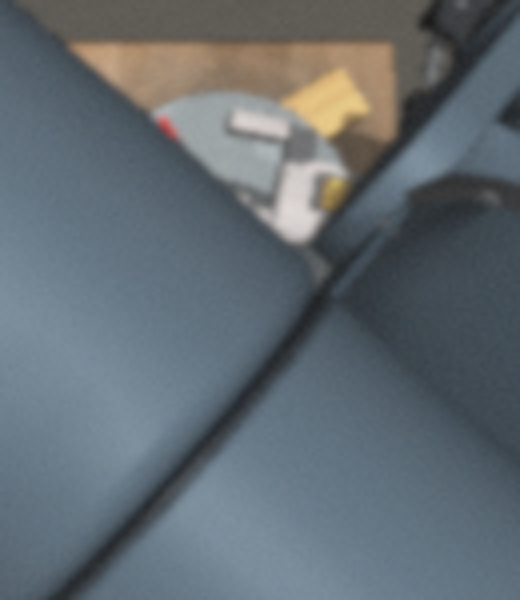

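View pics/s4.png

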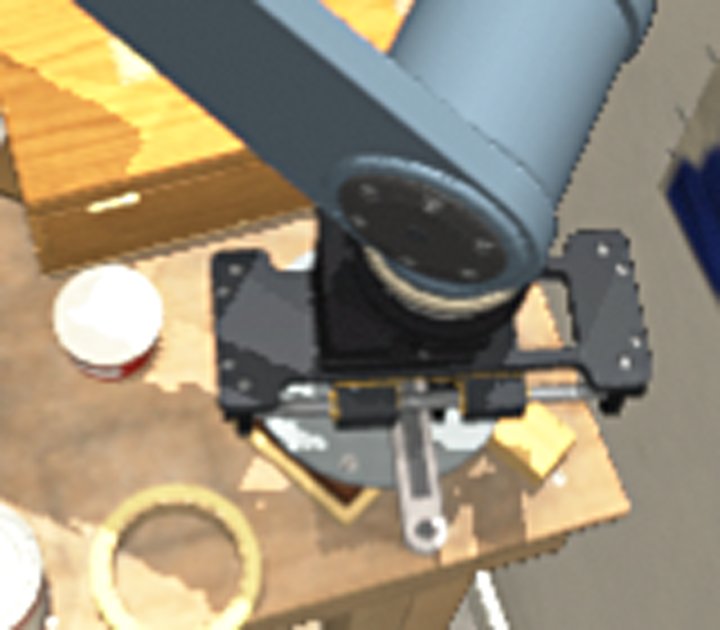

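>>> arm_command(plan=[[[0.1,-0.5,-0.5],0.55],[[0.1,-0.87,-1.5],0.55],[[0.1,-0.87,-2.5],0.55],[[0.1,-0.87,-3.0],0.55],[[0.1,-0.87,-3.5],0.55]])

```text
time: 5.7
position: [0.4547, -0.2811, 0.1002]
tool_rot: [-0.457, 0.541, -0.539, 0.457]
ft_force: [-0.7, -0.1, -3.1]
grip_width: 0.0195
```

```bash
python3 st.py 455.2 -286.4 60 -9.7
python3 - <<'E'
from h import *
T=camera("top");S=camera("scene")
save(T,"t5",340,470,130,280,4);save(S,"s5",280,440,180,320,4.5)
E
```

```text
t 5.7 pos [ 454.728  -281.094   100.1763] jaw -9.529192392198496 appr [-0.0015  0.0017 -1.    ] F [-0.6525 -0.0584 -3.0859] M [-0.2504  0.0945  0.0598] w 19.460144300096164 q6 -0.5967181910652225
units [ 0.0189 -0.2122 -1.6071] -0.03416152156029852
```

View pics/t5.png

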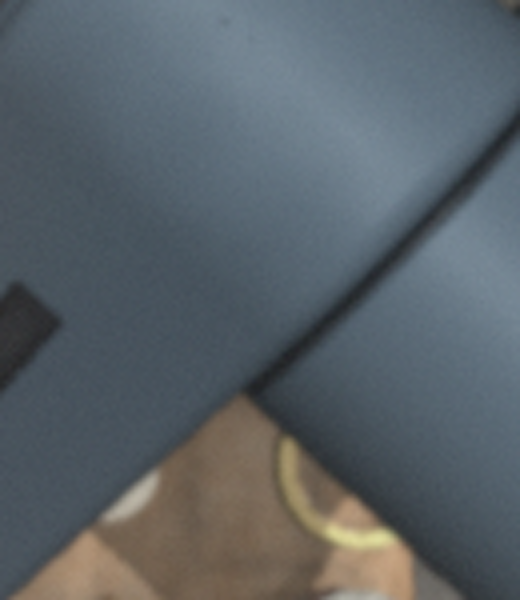

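View pics/s5.png

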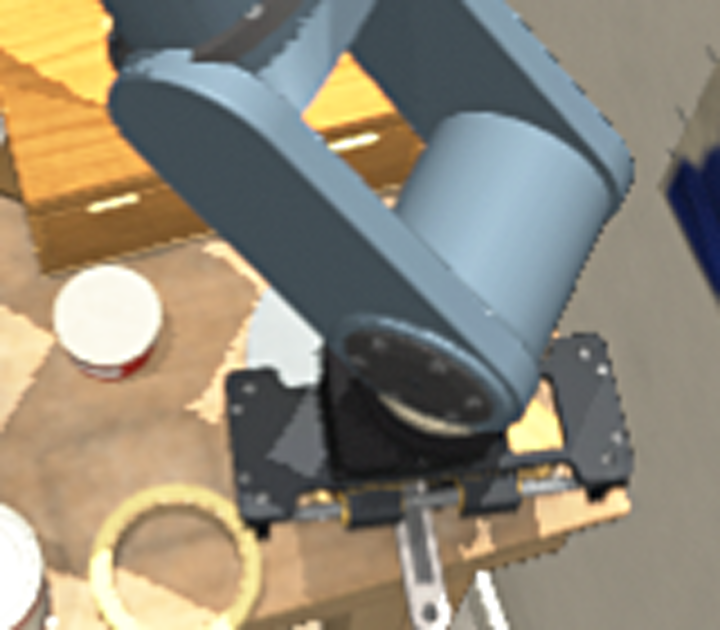

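>>> arm_command(plan=[[[0,-0.2,-0.4],0],[[0,-0.2,-0.8],0],[[0,-0.2,-1.2],0],[[0,-0.2,-1.2],0]])

```text
time: 6.2
position: [0.4543, -0.2871, 0.0699]
tool_rot: [-0.456, 0.541, -0.539, 0.456]
ft_force: [-0.3, -0.8, -3.0]
grip_width: 0.0195
```

```bash
python3 st.py 455.2 -286.4 43 -9.7
```

```text
t 6.2 pos [ 454.3475 -287.1002   69.941 ] jaw -9.617183967262763 appr [-0.0022  0.0021 -1.    ] F [-0.3098 -0.8446 -2.9628] M [-0.2119  0.1658  0.0147] w 19.471708167763392 q6 -0.6037239951853761
units [ 0.0341  0.028  -1.0776] -0.016563206547448316
```

>>> arm_command(plan=[[[0.03,0,-0.25],0],[[0.03,0,-0.5],0],[[0.03,0,-0.6],0],[[0.03,0,-0.6],0]])

```text
time: 6.6
position: [0.4557, -0.2875, 0.0559]
tool_rot: [-0.456, 0.54, -0.54, 0.456]
ft_force: [0.4, 0.2, -3.7]
grip_width: 0.0191
```

```bash
python3 st.py 455.2 -286.4 43 -9.7
```

```text
t 6.6 pos [ 455.7465 -287.5431   55.8571] jaw -9.605039635264415 appr [-0.0007  0.0007 -1.    ] F [ 0.3987  0.2032 -3.6855] M [-0.2214  0.0771  0.0076] w 19.07537703667577 q6 -0.6027139360439342
units [-0.0219  0.0457 -0.5143] -0.018992072947116866
```

>>> arm_command(plan=[[[0,0,-0.15],0],[[0,0,-0.3],0],[[0,0,-0.4],0],[[0,0,-0.4],0]])

```text
time: 7.0
position: [0.4557, -0.2876, 0.0459]
tool_rot: [-0.456, 0.54, -0.54, 0.456]
ft_force: [-0.0, -0.1, -3.2]
grip_width: 0.0194
```

```bash
python3 st.py 455.2 -286.4 43 -9.7
```

```text
t 7.0 pos [ 455.739  -287.6094   45.9004] jaw -9.607576311450527 appr [-0.0006  0.0005 -1.    ] F [-0.0162 -0.1411 -3.2454] M [-0.238   0.0829  0.0162] w 19.400747377672158 q6 -0.6026765979152039
units [-0.0216  0.0484 -0.116 ] -0.018484737709894717
```

>>> arm_command(plan=[[[0.02,0.12,-0.06],0],[[0.05,0.28,-0.06],0],[[0.05,0.28,-0.06],0]])

```text
time: 7.3
position: [0.457, -0.2799, 0.0448]
tool_rot: [-0.457, 0.54, -0.54, 0.457]
ft_force: [-0.4, 0.4, -3.0]
grip_width: 0.0196
```

```bash
python3 st.py 461 -279.3 43 -9.7
```

```text
t 7.3 pos [ 457.0223 -279.8627   44.7654] jaw -9.570266183729201 appr [-0.0006  0.0008 -1.    ] F [-0.3858  0.4254 -2.9587] M [-0.2343  0.0858 -0.0042] w 19.61597104728294 q6 -0.5912856003842543
units [ 0.1591  0.0225 -0.0706] -0.02594676325416003
```

>>> arm_command(plan=[[[0.06,-0.01,0],0],[[0.12,-0.02,0],0],[[0.12,-0.02,0],0]])

```text
time: 7.6
position: [0.4607, -0.2816, 0.0449]
tool_rot: [0.456, -0.54, 0.54, -0.456]
ft_force: [0.1, 0.1, -3.2]
grip_width: 0.0196
```

>>> arm_command(plan=[[[0.04,0,0],0],[[0.04,0,0],0]])

```text
time: 7.8
position: [0.4614, -0.2814, 0.0448]
tool_rot: [0.456, -0.54, 0.54, -0.456]
ft_force: [0.6, 0.9, -3.6]
grip_width: 0.0196
```

```bash
python3 st.py 461 -279.3 43 -9.7
```

```text
t 7.8 pos [ 461.357  -281.4007   44.8263] jaw -9.607822641013255 appr [ 0.0002 -0.0002 -1.    ] F [ 0.593   0.9377 -3.6474] M [-0.2349  0.0425  0.0349] w 19.587308612172258 q6 -0.5868826608131208
units [-0.0143  0.084  -0.0731] -0.01843547179734628
```

>>> arm_command(plan=[[[0.05,0,0],0],[[0.05,0,0],0]])

```text
time: 8.0
position: [0.4621, -0.2812, 0.0447]
tool_rot: [-0.457, 0.54, -0.54, 0.456]
ft_force: [-1.5, -0.8, -3.0]
grip_width: 0.0195
```

>>> arm_command(plan=[[[0.05,0,0],0],[[0.05,0,0],0]])

```text
time: 8.2
position: [0.4628, -0.2811, 0.0446]
tool_rot: [-0.457, 0.54, -0.539, 0.456]
ft_force: [-3.2, -1.4, -3.1]
grip_width: 0.0193
```

```bash
python3 st.py 461 -279.3 43 -9.7
```

```text
t 8.2 pos [ 462.8415 -281.0791   44.5946] jaw -9.512751766118532 appr [-0.0021  0.0005 -1.    ] F [-3.1834 -1.3538 -3.1085] M [-0.4268  0.6289  0.3418] w 19.266667925045756 q6 -0.5842848852349826
units [-0.0737  0.0712 -0.0638] -0.03744964677629241
```

>>> arm_command(plan=[[[-0.03,0.03,-0.05],0],[[-0.03,0.05,-0.1],0],[[-0.03,0.05,-0.1],0]])

```text
time: 8.5
position: [0.4627, -0.2804, 0.043]
tool_rot: [0.457, -0.54, 0.54, -0.456]
ft_force: [-5.4, -1.9, 4.2]
grip_width: 0.0194
```

```bash
python3 st.py 461 -279.3 43 -9.7
```

```text
t 8.5 pos [ 462.6524 -280.4335   43.0151] jaw -9.58642840355562 appr [-0.0004 -0.0006 -1.    ] F [-5.424  -1.9343  4.2131] M [-0.2545  0.8989  0.2945] w 19.396664033167223 q6 -0.5829956786091249
units [-0.0661  0.0453 -0.0006] -0.022714319288877505
```

>>> arm_command(plan=[[[-0.03,0,0],0],[[-0.03,0,0],0],[[-0.03,0,0],0]], fingers=-0.1)

```text
time: 8.8
position: [0.4631, -0.2803, 0.0425]
tool_rot: [0.456, -0.54, 0.541, -0.456]
ft_force: [0.3, -0.4, 0.4]
grip_width: 0.0347
```

>>> arm_command(plan=[[[-0.03,0,0.4],0],[[-0.03,0,1.2],0],[[0,-0.2,2.4],0],[[0,-1,4],0],[[0,-2,5],0]])

```text
time: 9.3
position: [0.4631, -0.3301, 0.1706]
tool_rot: [0.456, -0.539, 0.541, -0.457]
ft_force: [0.7, -0.8, -0.1]
grip_width: 0.039
```

```bash
python3 st.py
python3 - <<'E'
from h import *
T=camera("top");S=camera("scene")
save(T,"t6",340,470,130,280,4);save(S,"s6",280,440,180,320,4.5)
E
```

```text
t 9.3 pos [ 463.1093 -330.0674  170.5773] jaw -9.525337837533774 appr [ 0.0026 -0.0018 -1.    ] F [ 0.7314 -0.7977 -0.0538] M [-0.1327  0.0228 -0.0283] w 39.02512567389793 q6 -0.650212615277808
```

View pics/t6.png

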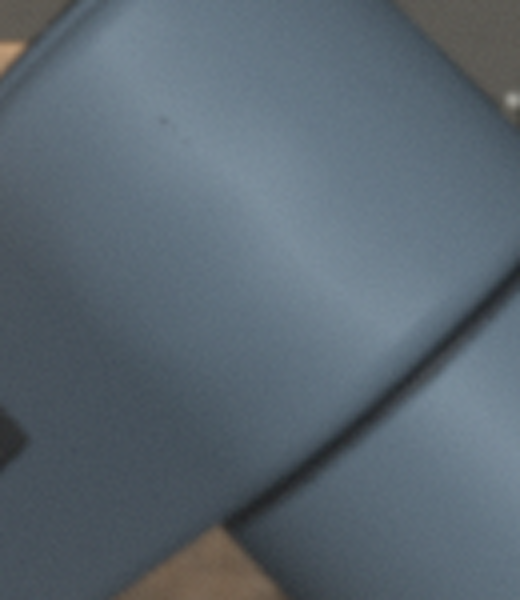

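View pics/s6.png

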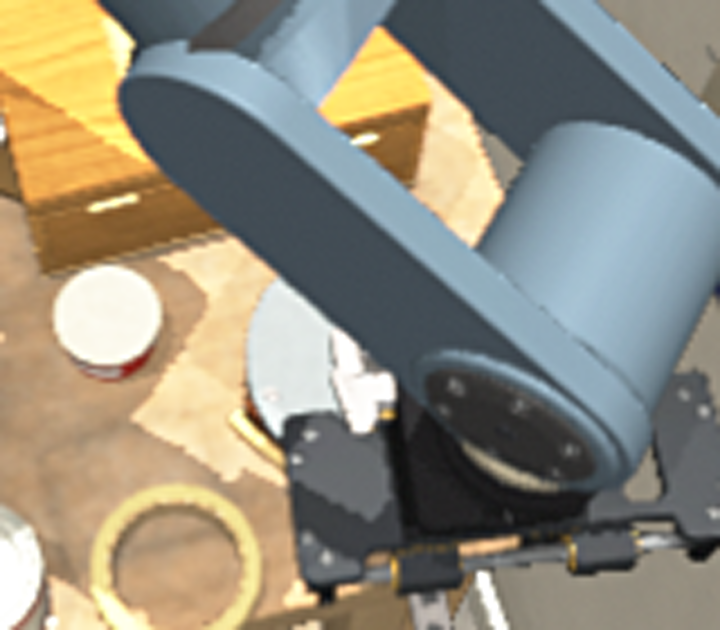

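>>> arm_command(plan=[[[0,1.5,1],0],[[0,3.4,2],0],[[0,5.3,2.2],0],[[0,7.2,2.2],0],[[0,9.2,2.2],0]])

```text
time: 9.9
position: [0.4611, -0.0974, 0.2221]
tool_rot: [-0.456, 0.541, -0.54, 0.456]
ft_force: [0.6, 0.3, 0.1]
grip_width: 0.0392
```

>>> arm_command(plan=[[[0,2,0],0],[[0,4,0],0],[[0,5.5,0],0],[[0,5.5,0],0]])

```text
time: 10.3
position: [0.4597, 0.0424, 0.2216]
tool_rot: [-0.458, 0.54, -0.537, 0.458]
ft_force: [0.2, 0.1, -0.1]
grip_width: 0.039
```

```bash
python3 st.py
python3 - <<'E'
from h import *
T=camera("top");S=camera("scene")
save(T,"t7",345,445,140,265,4.6);save(S,"s7",315,425,205,315,5)
E
```

```text
t 10.3 pos [459.6704  42.3804 221.5992] jaw -9.25569861057639 appr [-0.0032  0.0024 -1.    ] F [ 0.2491  0.0707 -0.1352] M [-0.1299  0.0034 -0.01  ] w 39.01147295075371 q6 0.008138507488267974
```

View pics/t7.png

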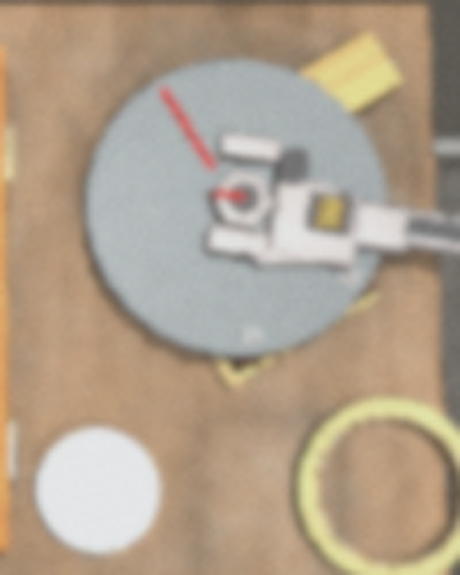

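View pics/s7.png

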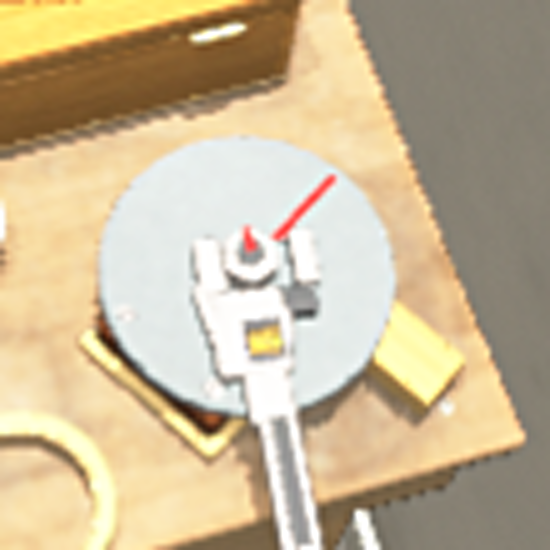

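The wrench lies flat on the plate with its jaws round the nut: fixed jaw close to it, moving jaw open, stripe still at about 80°. In t7 the brass worm is at about (330,212), and in s7 at about (265,342). Now I'll measure the worm and the axis.

```bash
cat > m5.py <<'E'
from h import *
T=camera("top");S=camera("scene")
def brass(c,x0,x1,y0,y1):
    h=cv2.cvtColor(c["pixels"][y0:y1,x0:x1],cv2.COLOR_RGB2HSV)
    m=((h[...,0]>17)&(h[...,0]<30)&(h[...,1]>90)&(h[...,2]>90)).astype(np.uint8)
    n,l,st,ce=cv2.connectedComponentsWithStats(m);i=1+np.argmax(st[1:,4]);return ce[i]+[x0,y0],st[i]
a,s1=brass(T,408,425,178,194);b,s2=brass(S,360,376,266,280)
print(a,s1,b,s2,plane(T,a,.07),plane(S,b,.07),two(T,a,S,b))
t=lambda p:np.array(p)/4.6+[345,140]-.4
s=lambda p:np.array(p)/5+[315,205]-.4
for n,c,f,z,pts in(("T",T,t,.064,{"handle1":(458,231),"handle0":(408,230),"Fin":(212,232),"FinB":(268,240),"Min":(222,156),"MinB":(275,162),"stud":(242,197)}),("S",S,s,.066,{"Ftop":(207,240),"Fin":(217,240),"Min":(290,232),"stud":(250,252),"slotA":(281,418),"slotB":(296,520)})):
    for k,p in pts.items(): print(n,k,plane(c,f(p),z)[0][:2]*1000)
E
python3 m5.py
```

```text
[416.1154 185.8462] [ 6  5  5  6 26] [367.6129 272.7097] [ 5  4  6  6 31] [[ 0.4717 -0.2268  0.07  ]] [[ 0.4687 -0.2302  0.07  ]] (array([ 0.4714, -0.2281,  0.0632]), np.float64(0.0026569007154320823))
T handle1 [ 463.2444 -293.711 ]
T handle0 [ 463.7165 -268.2131]
T Fin [ 462.4824 -167.7954]
T FinB [ 458.3749 -196.4302]
T Min [ 502.2847 -173.748 ]
T MinB [ 499.1655 -201.0004]
T stud [ 480.7852 -183.5961]
S Ftop [ 458.0398 -168.2238]
S Fin [ 463.0817 -169.6602]
S Min [ 501.3872 -175.8816]
S stud [ 477.5687 -180.8137]
S slotA [ 464.0966 -269.7041]
S slotB [ 454.4979 -320.2088]
```

>>> arm_command(plan=[[[0.1,-1.8,0],0],[[0.2,-3.7,0],0],[[0.3,-5.6,0],0],[[0.37,-7.5,-0.2],-0.05],[[0.37,-9.3,-1.2],-0.05]], fingers=-1, force=30)

```text
time: 11.0
position: [0.4729, -0.199, 0.1948]
tool_rot: [0.454, -0.539, 0.544, -0.455]
ft_force: [1.7, -0.7, 0.2]
grip_width: 0.0073
```

>>> arm_command(plan=[[[0,-1.3,-1],0],[[0,-1.95,-2.5],0],[[0,-1.95,-3.9],0],[[0,-1.95,-3.9],0]])

```text
time: 11.4
position: [0.4676, -0.2426, 0.0913]
tool_rot: [-0.455, 0.546, -0.538, 0.453]
ft_force: [0.1, 0.7, 0.1]
grip_width: 0.0005
```

```bash
python3 st.py 468.9 -236.4 72 -9.6
```

```text
t 11.4 pos [ 467.5665 -242.5649   91.2641] jaw -10.11830920591073 appr [-0.0083  0.0068 -0.9999] F [0.0765 0.7313 0.1364] M [-0.028   0.128   0.0068] w 0.49941615217455226 q6 -0.5141606207937031
units [ 0.0533  0.2466 -0.7706] 0.10366184118214505
```

>>> arm_command(plan=[[[0.03,0.2,-0.3],0],[[0.03,0.2,-0.6],0],[[0.03,0.2,-0.7],0],[[0.03,0.2,-0.7],0]])

```text
time: 11.8
position: [0.4727, -0.2373, 0.0788]
tool_rot: [0.455, -0.54, 0.541, -0.456]
ft_force: [0.5, -0.2, 0.4]
grip_width: 0.0006
```

```bash
python3 st.py 468.9 -236.4 70 -9.6
```

```text
t 11.8 pos [ 472.7172 -237.3449   78.7896] jaw -9.805218723140515 appr [ 0.0012 -0.0009 -1.    ] F [ 0.4588 -0.1522  0.3974] M [-0.0736  0.0494 -0.0128] w 0.5852057223624896 q6 -0.5055755842149766
units [-0.1527  0.0378 -0.3516] 0.041043744628103694
```

>>> arm_command(plan=[[[-0.15,0.03,-0.15],0],[[-0.15,0.03,-0.3],0],[[-0.15,0.03,-0.3],0]])

```text
time: 12.1
position: [0.4683, -0.2365, 0.0705]
tool_rot: [-0.455, 0.541, -0.541, 0.455]
ft_force: [0.1, 0.6, 0.1]
grip_width: 0.0006
```

>>> arm_command(plan=[[[0,0,-0.04],0],[[0,0,-0.08],0],[[0,0,-0.08],0]])

```text
time: 12.4
position: [0.4684, -0.2366, 0.07]
tool_rot: [-0.455, 0.541, -0.541, 0.455]
ft_force: [-2.5, 1.5, 12.9]
grip_width: 0.0002
```

```bash
python3 st.py 468.9 -236.4 70 -9.6
```

```text
t 12.4 pos [ 468.3636 -236.5871   69.9696] jaw -9.84269688106586 appr [-0.  0. -1.] F [-2.5481  1.4911 12.947 ] M [0.3436 0.4478 0.0251] w 0.2226146639985744 q6 -0.5090688773253758
units [0.0215 0.0075 0.0012] 0.048539376213170726
```

>>> arm_command(plan=[[[0.02,0.12,-0.015],0],[[0.05,0.3,-0.015],0],[[0.08,0.48,-0.015],0],[[0.11,0.63,-0.015],0],[[0.11,0.63,-0.015],0]])

```text
time: 12.9
position: [0.4706, -0.2217, 0.0699]
tool_rot: [0.456, -0.54, 0.541, -0.455]
ft_force: [-5.2, -0.8, 14.5]
grip_width: 0.0008
```

```bash
python3 st.py 468.9 -236.4 70 -9.6
```

```text
t 12.9 pos [ 470.6246 -221.6873   69.9321] jaw -9.763258448705185 appr [-0.0007 -0.002  -1.    ] F [-5.2347 -0.7953 14.518 ] M [-0.426   0.987  -0.0209] w 0.8084254786924713 q6 -0.4812165032743459
units [-0.069  -0.5885  0.0027] 0.03265168974103858
```

>>> arm_command(plan=[[[0,0,0.25],0],[[-0.06,-0.35,0.3],0],[[-0.11,-0.66,0.25],0],[[-0.11,-0.66,0.08],0],[[-0.11,-0.66,0.03],0]])

```text
time: 13.4
position: [0.4692, -0.2393, 0.0694]
tool_rot: [0.455, -0.54, 0.542, -0.455]
ft_force: [-2.7, -2.5, 16.3]
grip_width: 0.0005
```

```bash
python3 st.py 468.9 -236.4 70 -9.6
```

```text
t 13.4 pos [ 469.2467 -239.3477   69.3779] jaw -9.874627996482788 appr [ 0.0017 -0.0024 -1.    ] F [-2.6681 -2.5008 16.2855] M [-0.2773  0.4382  0.0451] w 0.46252071663043437 q6 -0.5102007527238588
units [-0.0139  0.1179  0.0249] 0.0549255992965584
```

>>> arm_command(plan=[[[0.03,0.17,0.04],0],[[0.06,0.34,0.04],0],[[0.09,0.51,0.04],0],[[0.12,0.68,0.04],0],[[0.12,0.72,0.04],0]])

```text
time: 13.9
position: [0.472, -0.2203, 0.0702]
tool_rot: [0.456, -0.54, 0.542, -0.455]
ft_force: [-1.9, -3.1, 6.2]
grip_width: 0.0005
```

```bash
python3 st.py 468.9 -236.4 70 -9.6
```

```text
t 13.9 pos [ 472.0459 -220.2826   70.1613] jaw -9.806245511118195 appr [ 0.0012 -0.002  -1.    ] F [-1.8833 -3.0712  6.1898] M [-0.6363  0.2948 -0.0592] w 0.5487054025250987 q6 -0.4785468564202493
units [-0.1258 -0.6447 -0.0065] 0.04124910222363951
```

>>> arm_command(plan=[[[0,0,0.25],0],[[-0.08,-0.35,0.3],0],[[-0.13,-0.66,0.25],0],[[-0.13,-0.66,0.08],0],[[-0.13,-0.66,-0.015],0]])

```text
time: 14.4
position: [0.4683, -0.237, 0.0697]
tool_rot: [0.455, -0.541, 0.542, -0.455]
ft_force: [-3.0, -1.4, 22.2]
grip_width: 0.0008
```

>>> arm_command(plan=[[[0.03,0.17,0],0],[[0.06,0.34,0],0],[[0.09,0.51,0],0],[[0.11,0.66,0],0],[[0.11,0.66,0],0]])

```text
time: 14.9
position: [0.4708, -0.2199, 0.0701]
tool_rot: [0.456, -0.541, 0.541, -0.455]
ft_force: [-1.7, -1.0, 8.3]
grip_width: 0.0003
```

```bash
python3 st.py 468.9 -236.4 70 -9.6
```

```text
t 14.9 pos [ 470.7823 -219.9356   70.0813] jaw -9.808214733146112 appr [-0.0002 -0.0012 -1.    ] F [-1.7238 -0.959   8.3332] M [-0.3578  0.4815 -0.0092] w 0.29849655732766234 q6 -0.47920631867077085
units [-0.0753 -0.6586 -0.0033] 0.0416429466292243
```

>>> arm_command(plan=[[[0,0,1],0],[[0,0.8,2.8],0],[[0,2.5,4.4],0],[[0,4.4,5.2],0],[[0,6.3,5.2],0]])

```text
time: 15.4
position: [0.4726, -0.0679, 0.2014]
tool_rot: [0.453, -0.54, 0.543, -0.456]
ft_force: [0.4, 0.7, 0.8]
grip_width: 0.0005
```

>>> arm_command(plan=[[[0,2,0],0],[[0,4,0],0],[[0,4,0],0]])

```text
time: 15.7
position: [0.4688, 0.0376, 0.1986]
tool_rot: [-0.457, 0.541, -0.538, 0.457]
ft_force: [-0.6, -0.3, -0.5]
grip_width: 0.0006
```

```bash
python3 st.py
python3 - <<'E'
from h import *
T=camera("top");S=camera("scene")
save(T,"t8",375,445,155,215,8);save(S,"s8",340,400,230,300,8)
E
python3 m5.py | head -1
```

```text
t 15.7 pos [468.7723  37.6011 198.5669] jaw -9.423502914369466 appr [-0.0028  0.0025 -1.    ] F [-0.6071 -0.2896 -0.5439] M [-0.1132  0.0472  0.0075] w 0.5503822709573198 q6 0.00348700477140602
[416.1667 186.    ] [ 6  5  5  6 24] [367.7083 272.5833] [ 5  4  6  6 24] [[ 0.4713 -0.2269  0.07  ]] [[ 0.469 -0.23   0.07 ]] (array([ 0.4713, -0.2281,  0.0639]), np.float64(0.0019828774304380507))
```

View pics/t8.png

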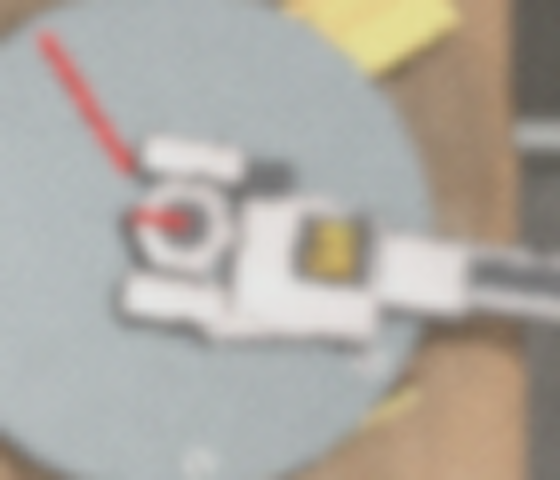

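View pics/s8.png

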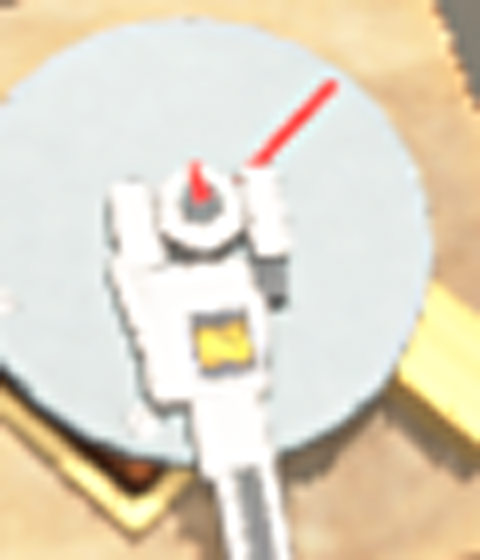

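The jaws have closed to about 30 mm: in t8 the inner faces are at rows 178 and 278. The worm has stayed in place, so I'll do more strokes.

>>> arm_command(plan=[[[0,-1.8,0],0],[[0,-3.7,0],0],[[0,-5.6,0],0],[[0,-7.5,0],0],[[0,-9.3,-0.6],0]])

```text
time: 16.4
position: [0.4714, -0.2059, 0.1853]
tool_rot: [0.454, -0.54, 0.544, -0.454]
ft_force: [0.4, -0.2, 0.7]
grip_width: 0.0005
```

>>> arm_command(plan=[[[0,-1.3,-1.5],0],[[0,-1.65,-3],0],[[0,-1.65,-4.1],0],[[0,-1.65,-4.2],0]])

```text
time: 16.8
position: [0.4677, -0.2429, 0.0756]
tool_rot: [-0.454, 0.545, -0.539, 0.453]
ft_force: [-0.9, -0.4, 0.0]
grip_width: 0.0001
```

```bash
python3 st.py 468.9 -236.4 72 -9.6
```

```text
t 16.8 pos [ 467.6969 -242.8719   75.5503] jaw -10.13470629621477 appr [-0.0063  0.005  -1.    ] F [-0.8741 -0.4427  0.0256] M [-0.0624  0.0595 -0.0107] w 0.08939976588768621 q6 -0.5140429513726369
units [ 0.0481  0.2589 -0.142 ] 0.10694125924295576
```

>>> arm_command(plan=[[[0,0.1,0],0.05],[[0,0.1,0],0.05],[[0,0.1,0],0.05]])

```text
time: 17.1
position: [0.4719, -0.2399, 0.0807]
tool_rot: [0.456, -0.539, 0.541, -0.457]
ft_force: [-0.6, 0.3, 0.6]
grip_width: 0.0006
```

```bash
python3 st.py 468.9 -236.4 70 -9.6
```

```text
t 17.1 pos [ 471.8594 -239.9443   80.6954] jaw -9.588176319123301 appr [ 0.0025 -0.0021 -1.    ] F [-0.6202  0.2887  0.5561] M [-0.0142  0.0011 -0.0605] w 0.5877732407788349 q6 -0.5143150438663524
units [-0.1184  0.1418 -0.4278] -0.0023647361753376117
```

>>> arm_command(plan=[[[-0.1,0.14,-0.2],0],[[-0.1,0.14,-0.36],0],[[-0.1,0.14,-0.38],0],[[-0.1,0.14,-0.38],0]])

```text
time: 17.5
position: [0.4684, -0.2352, 0.0702]
tool_rot: [-0.456, 0.54, -0.54, 0.457]
ft_force: [-0.9, 1.5, 5.2]
grip_width: 0.0002
```

>>> arm_command(plan=[[[0,0,-0.04],0],[[0,0,-0.06],0]])

```text
time: 17.7
position: [0.4684, -0.2353, 0.0699]
tool_rot: [-0.456, 0.54, -0.54, 0.457]
ft_force: [-2.9, 3.2, 18.8]
grip_width: 0.0007
```

```bash
python3 st.py 468.9 -236.4 70 -9.6
```

```text
t 17.7 pos [ 468.4215 -235.3043   69.8536] jaw -9.575630236261498 appr [ 0.      0.0002 -1.    ] F [-2.9332  3.2101 18.8053] M [0.5632 0.5758 0.0479] w 0.7072998688247745 q6 -0.5121281503680702
units [ 0.0191 -0.0438  0.0059] -0.00487395274769824
```

>>> arm_command(plan=[[[0.03,0.16,0.04],0],[[0.06,0.32,0.04],0],[[0.09,0.48,0.04],0],[[0.1,0.6,0.04],0],[[0.1,0.6,0.04],0]])

```text
time: 18.2
position: [0.4713, -0.2214, 0.0701]
tool_rot: [0.457, -0.539, 0.541, -0.457]
ft_force: [-2.0, -1.5, 9.4]
grip_width: 0.0002
```

>>> arm_command(plan=[[[0,0,0.25],0],[[-0.06,-0.35,0.3],0],[[-0.1,-0.62,0.25],0],[[-0.1,-0.62,0.06],0],[[-0.1,-0.62,0],0]])

```text
time: 18.7
position: [0.4691, -0.2379, 0.0696]
tool_rot: [0.456, -0.539, 0.541, -0.456]
ft_force: [-4.1, -1.5, 19.0]
grip_width: 0.0004
```

>>> arm_command(plan=[[[0.03,0.16,0],0],[[0.06,0.32,0],0],[[0.09,0.48,0],0],[[0.1,0.6,0],0],[[0.1,0.62,0],0]])

```text
time: 19.2
position: [0.4725, -0.2241, 0.0701]
tool_rot: [0.457, -0.537, 0.542, -0.456]
ft_force: [-2.5, -8.0, 8.9]
grip_width: 0.0005
```

```bash
python3 st.py 468.9 -236.4 70 -9.6
```

```text
t 19.2 pos [ 472.4943 -224.1458   70.1046] jaw -9.51753349461061 appr [ 0.0037 -0.0062 -1.    ] F [-2.5386 -7.9537  8.9313] M [-1.3685  0.6108 -0.0303] w 0.5119422720055278 q6 -0.48585769993273087
units [-0.1438 -0.4902 -0.0042] -0.016493301077878185
```

The last stroke stalled at Fy = -8 N, so the jaws seem to have met the nut. I'll lift away and look.

>>> arm_command(plan=[[[0,-0.1,0.8],0],[[0,0.5,2.6],0],[[0,2.3,4.4],0],[[0,4.2,5.2],0],[[0,6.2,5.2],0]])

```text
time: 19.7
position: [0.4727, -0.0789, 0.1999]
tool_rot: [0.455, -0.539, 0.542, -0.457]
ft_force: [1.3, 0.4, -0.2]
grip_width: 0.0009
```

>>> arm_command(plan=[[[0,2,0],0],[[0,4,0],0],[[0,4,0],0]])

```text
time: 20.0
position: [0.4688, 0.0267, 0.1971]
tool_rot: [-0.459, 0.54, -0.537, 0.458]
ft_force: [-0.3, -0.7, 0.6]
grip_width: 0.0005
```

```bash
python3 st.py
python3 - <<'E'
from h import *
T=camera("top");S=camera("scene")
save(T,"t9",375,445,155,215,8);save(S,"s9",340,400,230,300,8)
E
python3 m5.py | head -1
```

```text
t 20.0 pos [468.8302  26.7399 197.0761] jaw -9.185462639240775 appr [-0.003   0.0025 -1.    ] F [-0.3135 -0.7258  0.5913] M [-0.0644  0.0679 -0.0174] w 0.4703819034453746 q6 -0.02406642438543833
[416.08 185.96] [ 6  5  5  6 25] [367.5385 272.5769] [ 5  4  6  6 26] [[ 0.4714 -0.2267  0.07  ]] [[ 0.4686 -0.2299  0.07  ]] (array([ 0.4712, -0.2279,  0.0637]), np.float64(0.0024769205992225874))
```

View pics/t9.png

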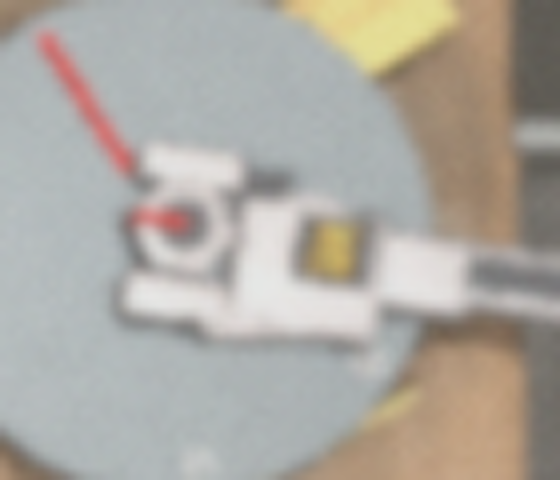

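View pics/s9.png

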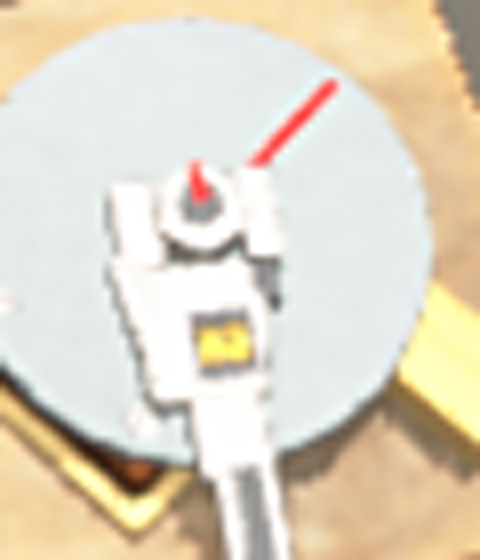

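In t9 the moving jaw now sits on the nut: the jaw-to-jaw distance has shrunk by about 9.6 mm, for a gap of about 27 mm. I'll make one more stroke to confirm it stalls from the start.

>>> arm_command(plan=[[[0,-1.8,0],0],[[0,-3.7,0],0],[[0,-5.6,0],0],[[0,-7.5,0],0],[[0,-8.9,-0.6],0]])

```text
time: 20.7
position: [0.4717, -0.2077, 0.1839]
tool_rot: [0.455, -0.539, 0.543, -0.455]
ft_force: [0.9, -0.0, -0.2]
grip_width: 0.0001
```

>>> arm_command(plan=[[[0,-1.1,-1.5],0],[[0,-1.4,-3],0],[[0,-1.4,-3.9],0],[[0,-1.4,-3.9],0],[[0,-1.4,-3.9],0]])

```text
time: 21.2
position: [0.4703, -0.2378, 0.085]
tool_rot: [-0.456, 0.541, -0.54, 0.456]
ft_force: [0.6, -0.4, 0.1]
grip_width: 0.0001
```

```bash
python3 st.py 468.6 -235.5 70 -9.6
```

```text
t 21.2 pos [ 470.3261 -237.8211   84.9507] jaw -9.751234936164952 appr [-0.0008  0.0006 -1.    ] F [ 0.6122 -0.3749  0.0899] M [-0.0802  0.0437  0.0255] w 0.06498555977424675 q6 -0.5100637456754469
units [-0.069   0.0928 -0.598 ] 0.030246987232987976
```

>>> arm_command(plan=[[[-0.07,0.09,-0.3],0],[[-0.07,0.09,-0.5],0],[[-0.07,0.09,-0.58],0],[[-0.07,0.09,-0.6],0],[[-0.07,0.09,-0.62],0]])

```text
time: 21.7
position: [0.4695, -0.2341, 0.0702]
tool_rot: [0.457, -0.54, 0.54, -0.457]
ft_force: [0.5, -0.3, 5.8]
grip_width: 0.0008
```

```bash
python3 st.py 468.6 -235.5 70 -9.6
```

```text
t 21.7 pos [ 469.4637 -234.0927   70.2138] jaw -9.57464985410336 appr [ 0.0004 -0.0004 -1.    ] F [ 0.5309 -0.3001  5.8046] M [0.0321 0.1868 0.0128] w 0.8013905099100872 q6 -0.5085513055587904
units [-0.0345 -0.0563 -0.0086] -0.005070029179330504
```

>>> arm_command(plan=[[[0.02,0.12,-0.015],0],[[0.04,0.24,-0.015],0],[[0.04,0.24,-0.015],0]])

```text
time: 22.0
position: [0.4715, -0.2293, 0.0702]
tool_rot: [0.456, -0.539, 0.541, -0.457]
ft_force: [-1.0, -3.3, 5.1]
grip_width: 0.0006
```

>>> arm_command(plan=[[[0.02,0.12,0],0],[[0.04,0.24,0],0]])

```text
time: 22.2
position: [0.4727, -0.224, 0.0702]
tool_rot: [0.457, -0.538, 0.542, -0.457]
ft_force: [-1.2, -4.6, 6.3]
grip_width: 0.0004
```

```bash
python3 st.py 468.6 -235.5 70 -9.6
```

```text
t 22.2 pos [ 472.6511 -224.0495   70.1989] jaw -9.575818655819244 appr [ 0.0033 -0.0038 -1.    ] F [-1.2104 -4.5595  6.3229] M [-1.022   0.2426 -0.0059] w 0.4407966699956625 q6 -0.48748006653414605
units [-0.162 -0.458 -0.008] -0.004836268836152157
```

>>> arm_command(plan=[[[0,0,0.2],0],[[-0.05,-0.3,0.3],0],[[-0.09,-0.55,0.2],0],[[-0.09,-0.55,0.02],0],[[-0.09,-0.55,-0.02],0]])

```text
time: 22.7
position: [0.4694, -0.2373, 0.0698]
tool_rot: [0.456, -0.54, 0.541, -0.456]
ft_force: [-2.1, -1.7, 18.6]
grip_width: 0.0005
```

>>> arm_command(plan=[[[0.02,0.12,0],0],[[0.04,0.24,0],0],[[0.05,0.3,0],0]])

```text
time: 23.0
position: [0.4707, -0.2319, 0.0701]
tool_rot: [0.458, -0.538, 0.542, -0.456]
ft_force: [-4.0, -9.2, 10.0]
grip_width: 0.0005
```

>>> arm_command(plan=[[[0.02,0.12,0],0],[[0.04,0.24,0],0]])

```text
time: 23.2
position: [0.473, -0.2265, 0.0701]
tool_rot: [0.457, -0.537, 0.543, -0.456]
ft_force: [-2.3, -6.6, 8.5]
grip_width: -0.0001
```

```bash
python3 st.py 468.6 -235.5 70 -9.6
```

```text
t 23.2 pos [ 472.9542 -226.4734   70.0909] jaw -9.555211637305243 appr [ 0.0045 -0.0071 -1.    ] F [-2.3178 -6.5577  8.5211] M [-1.4534  0.3645 -0.0197] w -0.055220340630514494 q6 -0.48787557738744264
units [-0.1742 -0.3611 -0.0036] -0.008957672538952011
```

Stalled from the start (Fy = -9 N at Fz = 10 N) and slipping, so the jaws are snug. Now I'll regrip the handle.

>>> arm_command(plan=[[[0,-0.2,0.8],0],[[-0.2,-1.2,2],0],[[-0.4,-2.4,2],0],[[-0.4,-2.4,1.6],0],[[-0.4,-2.4,1.6],0]], fingers=0.1)

```text
time: 23.7
position: [0.4598, -0.2818, 0.1072]
tool_rot: [-0.456, 0.542, -0.539, 0.456]
ft_force: [-0.5, 1.0, -0.2]
grip_width: 0.0322
```

```bash
python3 st.py 461.8 -288 42.5 -9.6
```

```text
t 23.7 pos [ 459.7822 -281.8274  107.1662] jaw -9.713569136450335 appr [-0.0029  0.0032 -1.    ] F [-0.4992  1.0216 -0.1906] M [-0.0429  0.1037 -0.0031] w 32.22163707582079 q6 -0.5882146418258186
units [ 0.0807 -0.2469 -2.5866] 0.022713827290067455
```

>>> arm_command(plan=[[[0.04,-0.24,0],0],[[0.04,-0.24,-0.6],0],[[0.04,-0.24,-1.4],0],[[0.04,-0.24,-2.0],0],[[0.04,-0.24,-2.0],0]])

```text
time: 24.2
position: [0.4609, -0.2864, 0.0566]
tool_rot: [-0.457, 0.542, -0.538, 0.456]
ft_force: [-0.3, 0.3, 0.9]
grip_width: 0.0476
```

```bash
python3 st.py 461.8 -288 42.5 -9.6
```

```text
t 24.2 pos [ 460.9225 -286.4284   56.6316] jaw -9.55184788484417 appr [-0.0042  0.0041 -1.    ] F [-0.3452  0.3402  0.8669] M [-0.0449 -0.021   0.0173] w 47.60058705584516 q6 -0.59547342188341
units [ 0.0351 -0.0629 -0.5653] -0.009630423031165947
```

>>> arm_command(plan=[[[0.03,-0.04,-0.3],0],[[0.03,-0.04,-0.52],0],[[0.03,-0.04,-0.54],0],[[0.03,-0.04,-0.54],0]])

```text
time: 24.6
position: [0.4631, -0.2895, 0.0455]
tool_rot: [0.456, -0.54, 0.54, -0.456]
ft_force: [0.3, 0.7, -0.7]
grip_width: 0.0479
```

>>> arm_command(plan=[[[0,0,0],0],[[0,0,0],0],[[0,0,0],0],[[0,0,0],0]], fingers=-1, force=25)

```text
time: 25.0
position: [0.463, -0.2895, 0.0455]
tool_rot: [0.456, -0.54, 0.54, -0.456]
ft_force: [-0.5, -0.1, 0.3]
grip_width: 0.0239
```

```bash
python3 st.py 461.8 -288 42.5 -9.6
python3 - <<'E'
import numpy as np
c=np.array([478.8,-183.7]);
from rig import get_obs
p=get_obs()["position"][:2]*1000;v=p-c;print(np.linalg.norm(v),np.degrees(np.arctan2(v[1],v[0]))%360)
for d in range(0,52,3):
    a=np.radians(-d);R=np.array([[np.cos(a),-np.sin(a)],[np.sin(a),np.cos(a)]])
    print(d,np.round((R@v-v)/25,3),-d/5)
E
```

```text
t 25.0 pos [ 462.985  -289.479    45.4868] jaw -9.60727580663987 appr [ 0.0001 -0.0001 -1.    ] F [-0.4857 -0.1003  0.285 ] M [-0.0937  0.436   0.0273] w 23.850821184784657 q6 -0.5957891659142595
units [-0.0474  0.0592 -0.1195] 0.0014551613279763843
106.95470495715129 261.4966901562906
0 [0. 0.] 0.0
3 [-0.221  0.039] -0.6
6 [-0.439  0.089] -1.2
9 [-0.654  0.151] -1.8
12 [-0.866  0.224] -2.4
15 [-1.074  0.308] -3.0
18 [-1.277  0.403] -3.6
21 [-1.474  0.508] -4.2
24 [-1.666  0.623] -4.8
27 [-1.852  0.748] -5.4
30 [-2.031  0.883] -6.0
33 [-2.202  1.027] -6.6
36 [-2.366  1.18 ] -7.2
39 [-2.522  1.341] -7.8
42 [-2.669  1.51 ] -8.4
45 [-2.807  1.687] -9.0
48 [-2.935  1.87 ] -9.6
51 [-3.054  2.06 ] -10.2
```

>>> arm_command(plan=[[[0,0,0],0],[[0,0,0],0]])

```text
time: 25.2
position: [0.4621, -0.2893, 0.0454]
tool_rot: [-0.457, 0.54, -0.539, 0.456]
ft_force: [-3.6, -0.7, 2.5]
grip_width: 0.0195
```

>>> arm_command(plan=[[[-0.22,0.04,0],-0.6],[[-0.44,0.09,0],-1.2],[[-0.65,0.15,0],-1.8],[[-0.87,0.22,0],-2.4],[[-1.07,0.31,0],-3.0]])

```text
time: 25.7
position: [0.4362, -0.283, 0.0455]
tool_rot: [0.383, -0.594, 0.596, -0.382]
ft_force: [-2.9, -4.4, 1.4]
grip_width: 0.0198
```

```bash
python3 st.py;  python3 - <<'E'
import numpy as np
c=np.array([478.8,-183.7]);
from rig import get_obs
p=get_obs()["position"][:2]*1000;v=p-c;print(np.linalg.norm(v),np.degrees(np.arctan2(v[1],v[0]))%360)
E
```

```text
t 25.7 pos [ 436.1827 -283.0135   45.513 ] jaw -24.57638939794064 appr [ 0.0004 -0.0027 -1.    ] F [-2.8709 -4.3632  1.3799] M [-0.7001  0.7     0.4785] w 19.819218730161122 q6 -0.3585974776780918
108.07126777381424 246.77489959329202
```

>>> arm_command(plan=[[[-0.2,0.1,0],-0.6],[[-0.4,0.2,0],-1.2],[[-0.59,0.32,0],-1.8],[[-0.78,0.44,0],-2.4],[[-0.96,0.58,0],-3.0]])

```text
time: 26.2
position: [0.4118, -0.2687, 0.0455]
tool_rot: [0.302, -0.639, 0.641, -0.301]
ft_force: [-5.7, -5.4, 1.7]
grip_width: 0.0201
```

```bash
python3 st.py;  python3 - <<'E'
from h import *
c=np.array([478.8,-183.7]);
p=get_obs()["position"][:2]*1000;v=p-c;print(np.linalg.norm(v),np.degrees(np.arctan2(v[1],v[0]))%360)
T=camera("top");S=camera("scene")
save(T,"t10",350,460,140,250,5);save(S,"s10",310,420,210,320,5)
E
```

```text
t 26.2 pos [ 411.7588 -268.7211   45.4765] jaw -39.54847217724045 appr [-0.0004 -0.0028 -1.    ] F [-5.6767 -5.4207  1.7222] M [-0.9235  1.0315  0.4766] w 20.119513661739756 q6 -0.11086447260939208
108.27327439642444 231.74338169358035
```

View pics/s10.png

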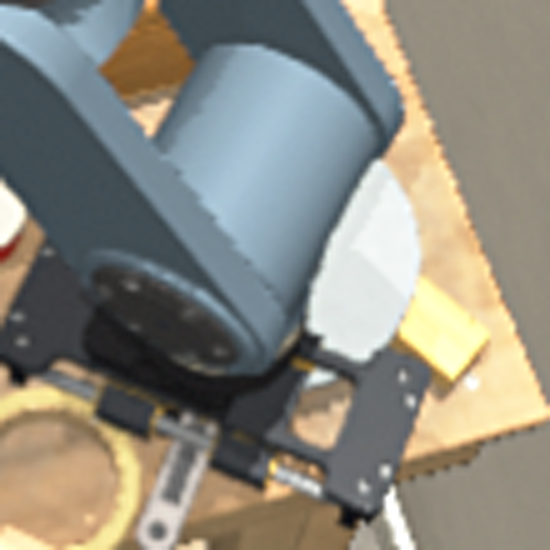

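View pics/t10.png

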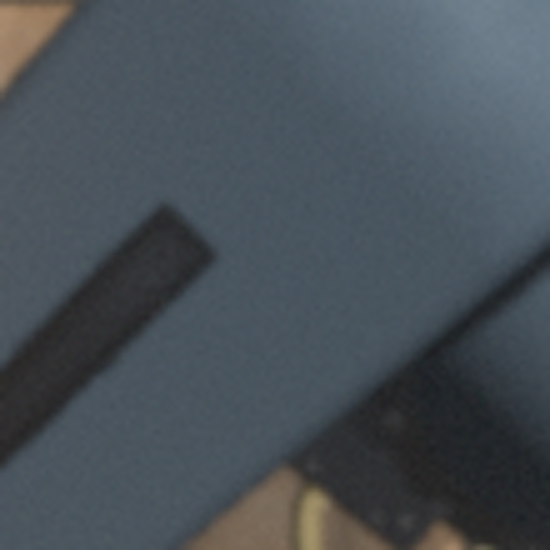

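>>> arm_command(plan=[[[-0.19,0.12,0],-0.6],[[-0.36,0.27,0],-1.2],[[-0.52,0.43,0],-1.8],[[-0.67,0.6,0],-2.4],[[-0.67,0.6,0],-2.4]])

```text
time: 26.8
position: [0.3944, -0.2519, 0.0454]
tool_rot: [-0.233, 0.668, -0.667, 0.232]
ft_force: [-4.9, -2.1, 3.4]
grip_width: 0.0198
```

```bash
python3 st.py;  python3 - <<'E'
from h import *
c=np.array([478.8,-183.7]);
p=get_obs()["position"][:2]*1000;v=p-c;print(np.linalg.norm(v),np.degrees(np.arctan2(v[1],v[0]))%360)
E
```

```text
t 26.8 pos [ 394.3804 -251.8794   45.4015] jaw -51.566338510061065 appr [-0.0017  0.0004 -1.    ] F [-4.8713 -2.0614  3.4327] M [-0.4057  1.0362  0.1503] w 19.846051017154213 q6 0.09433104490230289
108.51311391213736 218.92523892563335
```

>>> arm_command(plan=[[[0,0,0],0],[[0,0,0],0],[[0,0,0],0]], fingers=0)

```text
time: 27.1
position: [0.396, -0.2524, 0.0453]
tool_rot: [0.232, -0.668, 0.668, -0.233]
ft_force: [0.9, 0.9, 0.3]
grip_width: 0.0362
```

>>> arm_command(plan=[[[0,0,0.8],0],[[0,0,2.6],0],[[0,0.5,4.4],0],[[0.4,2.2,6],0],[[0.9,4.1,6],0]])

```text
time: 27.6
position: [0.4197, -0.1578, 0.1986]
tool_rot: [0.229, -0.665, 0.671, -0.234]
ft_force: [1.5, -0.4, 0.0]
grip_width: 0.0434
```

>>> arm_command(plan=[[[0.3,2,0],0],[[0.6,4,0],0],[[0.8,6,0],0],[[1,7.5,0],0],[[1,7.5,0],0]])

```text
time: 28.1
position: [0.441, 0.0362, 0.1947]
tool_rot: [-0.234, 0.668, -0.666, 0.235]
ft_force: [-0.3, -0.9, -1.2]
grip_width: 0.0436
```

```bash
python3 st.py
python3 - <<'E'
from h import *
T=camera("top");S=camera("scene")
save(T,"t11",365,435,150,220,8);save(S,"s11",330,400,225,300,8)
E
```

```text
t 28.1 pos [441.031   36.2462 194.691 ] jaw -51.22701223861075 appr [ 0.0002  0.0016 -1.    ] F [-0.2924 -0.8896 -1.174 ] M [-0.1004  0.1528 -0.0344] w 43.556527931224664 q6 0.720085796018468
```

View pics/t11.png

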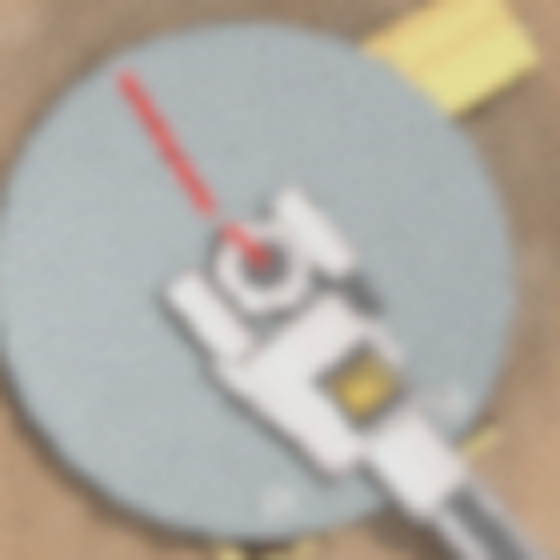

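View pics/s11.png

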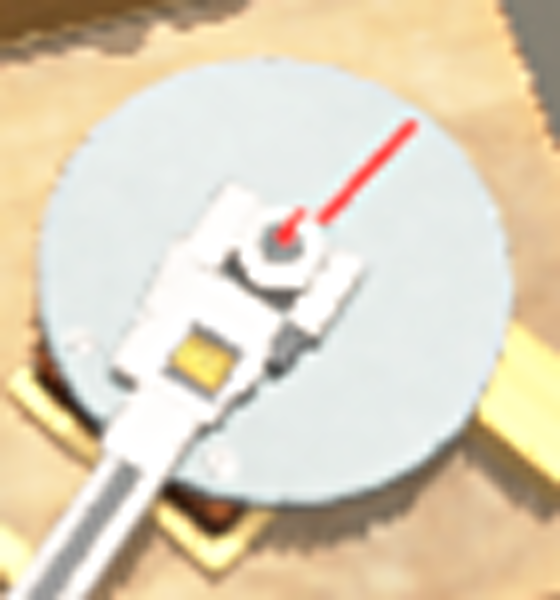

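```bash
cat > m6.py <<'E'
from h import *
import sys
# args: wrench axis angle guess; profile across jaws at x offsets, rectified onto plane z=.066
ang=float(sys.argv[1])
def rect(c,cx,cy,ang,z,half=60,s=4):
    # rectified patch: u along wrench x (right), v along -y_w (down), s px per mm
    a=np.radians(ang);X=np.array([np.cos(a),np.sin(a)]);Y=np.array([-X[1],X[0]])
    g=np.arange(-half,half,1/s)
    U,V=np.meshgrid(g,g);P=np.stack([cx+(U*X[0]-V*Y[0])/1000,cy+(U*X[1]-V*Y[1])/1000,np.full(U.shape,z)],-1).reshape(-1,3)
    p=proj(c,P).reshape(U.shape+(2,)).astype(np.float32)
    return cv2.remap(c["pixels"],p[...,0],p[...,1],cv2.INTER_CUBIC)
T=camera("top");S=camera("scene")
for n,c,ctr in(("T",T,(.4795,-.1823)),("S",S,(.4762,-.1845))):
    # bias-corrected centres per camera
    im=rect(c,*ctr,ang,.066);cv2.imwrite(f"pics/r{sys.argv[2]}{n}.png",im[:,:,::-1])
    # red stripe near the nut top: rectify at .072 in world angles
    i2=rect(c,*ctr,0,.072,half=22,s=8).astype(int);m=(i2[...,0]-i2[...,1]>45)
    v,u=np.where(m);x=(u/8-22);y=-(v/8-22)
    k=np.hypot(x,y)<17
    l=cv2.fitLine(np.c_[x,y][k].astype(np.float32),cv2.DIST_L2,0,.01,.01).ravel()
    far=np.c_[x,y][k&(np.hypot(x,y)>9)].mean(0)
    i3=rect(c,*ctr,0,.05,half=80,s=4).astype(int);m=(i3[...,0]-i3[...,1]>60);v,u=np.where(m);X=(u/4-80);Y=-(v/4-80);kk=(np.hypot(X,Y)>28)&(np.hypot(X,Y)<76)
    l3=cv2.fitLine(np.c_[X,Y][kk].astype(np.float32),cv2.DIST_L2,0,.01,.01).ravel()
    mm=np.c_[X,Y][kk].mean(0)
    print(n,"stripe fit",np.degrees(np.arctan2(l[1],l[0])),"radial",np.degrees(np.arctan2(far[1],far[0])),"n",k.sum(),"line",np.degrees(np.arctan2(l3[1],l3[0])),"radial",np.degrees(np.arctan2(mm[1],mm[0])))
E
python3 m6.py 38 a
```

```text
T stripe fit 47.425343 radial 42.81043374327967 n 5283 line 31.089079 radial 30.861564583003748
S stripe fit 26.32571 radial 40.70278635278577 n 6341 line 31.087673 radial 32.5863962256051
```

```bash
python3 -c "
import cv2,numpy as np
a=cv2.imread('pics/raT.png');b=cv2.imread('pics/raS.png')
cv2.imwrite('pics/ra.png',cv2.resize(np.hstack([a,b]),(800,400)))"
```

```text
(no output)
```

View pics/ra.png

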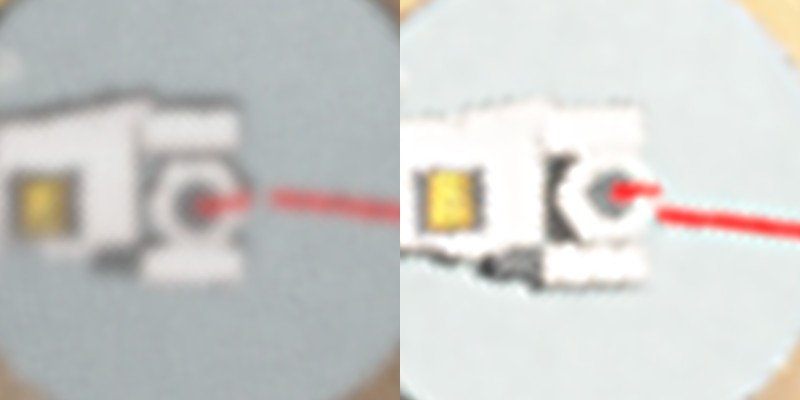

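```bash
cat > m7.py <<'E'
from h import *
T=camera("top");S=camera("scene")
def brass(c,X):
    x,y=np.round(proj(c,[X])[0]).astype(int);x0,x1,y0,y1=x-10,x+11,y-10,y+11
    h=cv2.cvtColor(c["pixels"][y0:y1,x0:x1],cv2.COLOR_RGB2HSV)
    m=((h[...,0]>17)&(h[...,0]<30)&(h[...,1]>90)&(h[...,2]>90)).astype(np.uint8)
    n,l,st,ce=cv2.connectedComponentsWithStats(m);i=1+np.argmin([np.hypot(*(e-10))-s[4]/5 for e,s in zip(ce[1:],st[1:])]);return ce[i]+[x0,y0],st[i]
import sys
g=[float(sys.argv[1])/1000,float(sys.argv[2])/1000,.07]
a,s1=brass(T,g);b,s2=brass(S,g);A=plane(T,a,.07)[0];B=plane(S,b,.07)[0]
print(s1,s2,A*1000,B*1000,"mean",(A+B)*500, "from nut T",(A[:2]-[.4795,-.1823])*1000,(B[:2]-[.4762,-.1845])*1000)
for v in (A[:2]-[.4795,-.1823],B[:2]-[.4762,-.1845]): print(np.hypot(*v)*1000,np.degrees(np.arctan2(-v[1],-v[0])))
E
python3 m7.py 442 -213
```

```text
[ 6  8  6  6 25] [ 6  8  7  7 32] [ 441.953  -211.1105   70.    ] [ 440.3631 -213.7558   70.    ] mean [ 441.1581 -212.4331   70.    ] from nut T [-37.547  -28.8105] [-35.8369 -29.2558]
47.32671804447451 37.49968504564677
46.262086816348535 39.22682418672313
```

The stripe is now about 10° short of the line. The wrench is at 38.4° and the nut at about 41.7°, so there is a little play in the jaws. Before the last turn I'll give the worm one more stroke to snug the fit.

>>> arm_command(plan=[[[0,-1.8,0],0],[[0,-3.7,0],0],[[-0.1,-5.6,0],0],[[-0.18,-7.5,0],0],[[-0.18,-9,-0.6],0]], fingers=-1)

```text
time: 28.9
position: [0.4374, -0.1982, 0.181]
tool_rot: [0.23, -0.667, 0.67, -0.232]
ft_force: [2.1, -0.3, 1.1]
grip_width: 0.0116
```

>>> arm_command(plan=[[[0,-0.9,-1.5],0],[[0,-1.0,-3],0],[[0,-1.0,-3.8],0],[[0,-1.0,-3.8],0],[[0,-1.0,-3.8],0]])

```text
time: 29.4
position: [0.4365, -0.2191, 0.0846]
tool_rot: [-0.232, 0.668, -0.668, 0.232]
ft_force: [-0.4, -1.0, 0.4]
grip_width: 0.0006
```

```bash
python3 st.py 436.5 -216.1 70 -51.6
```

```text
t 29.4 pos [ 436.5436 -219.1468   84.6481] jaw -51.71806061788298 appr [-0.0003  0.0003 -1.    ] F [-0.3908 -1.0301  0.4356] M [-0.0547  0.1323  0.0221] w 0.6266840734222029 q6 0.20810632129403314
units [-0.0017  0.1219 -0.5859] 0.02361212357659497
```

>>> arm_command(plan=[[[0,0.1,-0.3],0],[[0,0.1,-0.5],0],[[0,0.1,-0.57],0],[[0,0.1,-0.6],0],[[0,0.1,-0.62],0]])

```text
time: 29.9
position: [0.4371, -0.2155, 0.0701]
tool_rot: [0.233, -0.668, 0.668, -0.233]
ft_force: [-2.3, 1.5, 10.3]
grip_width: 0.0004
```

```bash
python3 st.py 436.5 -216.1 70 -51.6
```

```text
t 29.9 pos [ 437.1114 -215.5416   70.0545] jaw -51.57619874008136 appr [ 0.0005 -0.0004 -1.    ] F [-2.346   1.4655 10.2794] M [0.2041 0.3741 0.0675] w 0.3584203598935271 q6 0.21222493373961196
units [-0.0245 -0.0223 -0.0022] -0.004760251983725539
```

>>> arm_command(plan=[[[0.09,0.07,0],0],[[0.18,0.14,0],0],[[0.24,0.19,0],0]])

```text
time: 30.2
position: [0.4422, -0.2118, 0.0702]
tool_rot: [0.234, -0.667, 0.668, -0.233]
ft_force: [-5.9, -3.4, 7.4]
grip_width: 0.0004
```

>>> arm_command(plan=[[[0.09,0.07,0],0],[[0.18,0.14,0],0],[[0.18,0.14,0],0]])

```text
time: 30.5
position: [0.4471, -0.2082, 0.0702]
tool_rot: [0.234, -0.667, 0.668, -0.233]
ft_force: [-4.9, -2.5, 6.6]
grip_width: 0.0006
```

```bash
python3 st.py
```

```text
t 30.5 pos [ 447.0988 -208.238    70.1504] jaw -51.4880533803914 appr [-0.0005 -0.0021 -1.    ] F [-4.8761 -2.4744  6.6077] M [-0.5947  0.8946  0.0418] w 0.5773210073651172 q6 0.23957489663058754
```

Slipped from the start again (6.7 N along the surface at 7.4 N press), so the jaws are already snug. Next I'll regrip the handle for the last turn.

>>> arm_command(plan=[[[-0.1,-0.1,0.8],0],[[-0.9,-0.8,2],0],[[-2.06,-1.76,2],0],[[-2.06,-1.76,1.6],0],[[-2.06,-1.76,1.6],0]], fingers=0)

```text
time: 31.0
position: [0.3952, -0.2512, 0.1086]
tool_rot: [-0.232, 0.669, -0.667, 0.232]
ft_force: [-0.7, 0.1, -0.3]
grip_width: 0.0324
```

>>> arm_command(plan=[[[0,0,0],0],[[0,0,0],0]])

```text
time: 31.2
position: [0.3964, -0.2507, 0.1088]
tool_rot: [-0.233, 0.668, -0.667, 0.233]
ft_force: [1.3, -0.2, -0.5]
grip_width: 0.0421
```

```bash
python3 st.py 395.5 -252.3 44 -51.6
```

```text
t 31.2 pos [ 396.4382 -250.6915  108.829 ] jaw -51.525748609855036 appr [-0.0003  0.0006 -1.    ] F [ 1.276  -0.2163 -0.5364] M [-0.0238  0.0889  0.0166] w 42.13462859575918 q6 0.09621149595806668
units [-0.0375 -0.0643 -2.5932] -0.014850278028995944
```

>>> arm_command(plan=[[[-0.04,-0.06,-0.8],0],[[-0.04,-0.06,-1.7],0],[[-0.04,-0.06,-2.3],0],[[-0.04,-0.06,-2.58],0],[[-0.04,-0.06,-2.58],0]])

```text
time: 31.7
position: [0.3949, -0.2521, 0.0438]
tool_rot: [-0.233, 0.668, -0.667, 0.233]
ft_force: [-0.8, 0.1, 0.6]
grip_width: 0.0437
```

>>> arm_command(plan=[[[0,0,0],0],[[0,0,0],0],[[0,0,0],0],[[0,0,0],0],[[0,0,0],0]], fingers=-1, force=25)

```text
time: 32.2
position: [0.3949, -0.2529, 0.0452]
tool_rot: [0.233, -0.668, 0.668, -0.233]
ft_force: [0.3, 1.2, 5.1]
grip_width: 0.02
```

```bash
python3 st.py
python3 - <<'E'
import numpy as np
c=np.array([477.9,-184]);
from rig import get_obs
p=get_obs()["position"][:2]*1000;v=p-c;print(np.linalg.norm(v),np.degrees(np.arctan2(v[1],v[0]))%360)
for d in (2.5,5,7.5,10,12):
    a=np.radians(-d);R=np.array([[np.cos(a),-np.sin(a)],[np.sin(a),np.cos(a)]])
    print(d,np.round((R@v-v)/25,3),-d/5)
E
```

```text
t 32.2 pos [ 394.8756 -252.887    45.1577] jaw -51.55069657528658 appr [ 0.0001 -0.0003 -1.    ] F [0.3104 1.2197 5.0739] M [0.1673 0.2562 0.2705] w 19.965620908917685 q6 0.09138907137651557
107.88172907631674 219.68314762515794
2.5 [-0.117  0.147] -0.5
5 [-0.228  0.3  ] -1.0
7.5 [-0.331  0.457] -1.5
10 [-0.428  0.619] -2.0
12 [-0.5    0.751] -2.4
```

>>> arm_command(plan=[[[-0.1,0.12,0],-0.4],[[-0.2,0.26,0],-0.85],[[-0.3,0.41,0],-1.35],[[-0.39,0.55,0],-1.8],[[-0.39,0.55,0],-1.8]])

```text
time: 32.7
position: [0.3851, -0.2394, 0.0451]
tool_rot: [0.18, -0.683, 0.684, -0.18]
ft_force: [-1.4, -0.3, 5.1]
grip_width: 0.0201
```

>>> arm_command(plan=[[[0,0,0],0]])

```text
time: 32.8
position: [0.3851, -0.2394, 0.0451]
tool_rot: [0.18, -0.684, 0.684, -0.18]
ft_force: [-0.8, 0.3, 6.9]
grip_width: 0.0199
```

```bash
python3 st.py
```

```text
t 32.8 pos [ 385.1468 -239.3627   45.113 ] jaw -60.51478837463044 appr [ 0.0001 -0.0004 -1.    ] F [-0.7705  0.278   6.9082] M [0.0061 0.3666 0.2736] w 19.92505434595296 q6 0.2533937285120849
```

>>> arm_command(plan=[[[0,0,0],0],[[0,0,0],0],[[0,0,0],0]], fingers=0)

```text
time: 33.1
position: [0.3852, -0.2392, 0.0445]
tool_rot: [-0.179, 0.684, -0.684, 0.179]
ft_force: [-0.0, -0.0, -0.4]
grip_width: 0.0365
```

>>> arm_command(plan=[[[0,0,0.8],0],[[0,0,2.6],0],[[0,0.5,4.4],0],[[0.4,2.2,6],0],[[0.9,4.1,6],0]])

```text
time: 33.6
position: [0.409, -0.1448, 0.1977]
tool_rot: [0.176, -0.682, 0.687, -0.18]
ft_force: [1.6, -0.2, 0.0]
grip_width: 0.0437
```

>>> arm_command(plan=[[[0.3,2,0],0],[[0.6,4,0],0],[[0.8,6,0],0],[[1,7,0],0],[[1,7,0],0]])

```text
time: 34.1
position: [0.4307, 0.0353, 0.1938]
tool_rot: [-0.181, 0.684, -0.683, 0.181]
ft_force: [-0.9, 0.2, -0.7]
grip_width: 0.0434
```

```bash
python3 st.py; python3 m6.py 29.5 b; python3 m7.py 438 -207
python3 - <<'E'
from h import *
a=cv2.imread('pics/rbT.png');b=cv2.imread('pics/rbS.png')
cv2.imwrite('pics/rb.png',cv2.resize(np.hstack([a,b]),(800,400)))
T=camera("top");S=camera("scene")
save(T,"t12",365,435,150,220,8);save(S,"s12",330,400,225,300,8)
E
```

```text
t 34.1 pos [430.7302  35.3452 193.7985] jaw -60.30102019843747 appr [-0.0004  0.0009 -1.    ] F [-0.8734  0.1769 -0.7319] M [-0.0581  0.1905  0.0035] w 43.39469938923743 q6 0.8733199800484404
T stripe fit 39.278717 radial 33.165021436727606 n 4675 line 31.152542 radial 30.873521705209395
S stripe fit 20.938118 radial 33.9933342570307 n 7108 line 31.096525 radial 32.58788514525725
[ 7  7  7  6 29] [ 7  7  7  7 32] [ 438.6178 -206.9899   70.    ] [ 436.0209 -208.7599   70.    ] mean [ 437.3193 -207.8749   70.    ] from nut T [-40.8822 -24.6899] [-40.1791 -24.2599]
47.759279360910604 31.12898800126514
46.935114746500375 31.123330677825958
```

View pics/t12.png

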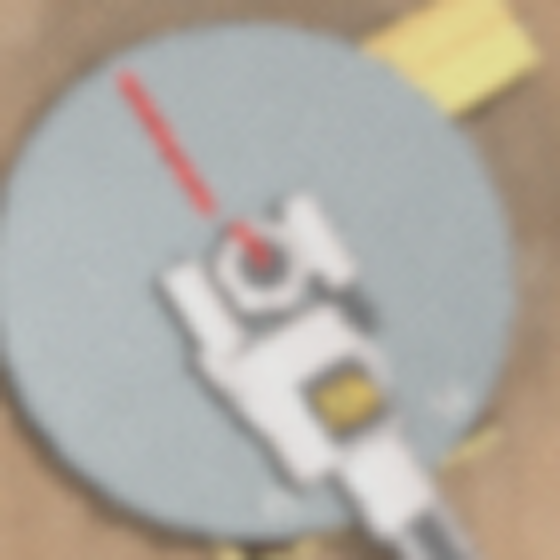

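View pics/s12.png

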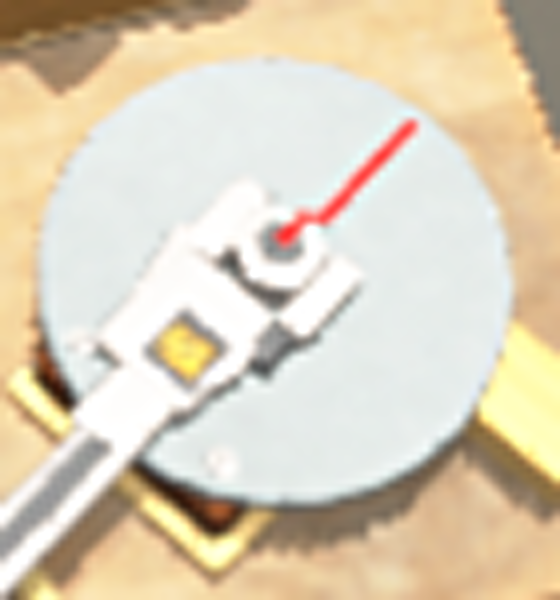

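View pics/rb.png

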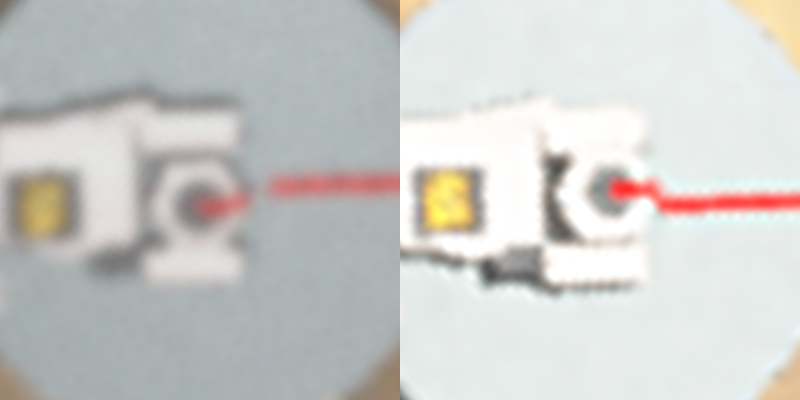

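```bash
cat > m8.py <<'E'
from h import *
def rect(c,px,cx,cy,ang,z,half,s):
    a=np.radians(ang);X=np.array([np.cos(a),np.sin(a)]);Y=np.array([-X[1],X[0]])
    g=np.arange(-half,half,1/s);U,V=np.meshgrid(g,g)
    P=np.stack([cx+(U*X[0]-V*Y[0])/1000,cy+(U*X[1]-V*Y[1])/1000,np.full(U.shape,z)],-1).reshape(-1,3)
    p=proj(c,P).reshape(U.shape+(2,)).astype(np.float32);return cv2.remap(px.astype(np.float32),p[...,0],p[...,1],cv2.INTER_LINEAR),g
for n,ctr in(("top",(.4795,-.1823)),("scene",(.4762,-.1845))):
    cs=[camera(n) for _ in range(5)];c=cs[0];px=np.mean([k["pixels"].astype(float) for k in cs],0)
    im,g=rect(c,px,*ctr,31.1,.05,76,4);w=np.clip(im[...,0]-im[...,1]-25,0,None)
    pr=[]
    for r0 in range(28,72,4):
        k=(g>=r0)&(g<r0+4);b=w[np.abs(g)<6][:,k];pr.append((b.sum(1)*-g[np.abs(g)<6]).sum()/b.sum())
    f=np.polyfit(np.arange(30,74,4),pr,1);print(n,"line slope deg",np.degrees(f[0]),"offset at centre mm",f[1],"mean",np.mean(pr))
    im,g=rect(c,px,*ctr,31.1,.072,24,8);w=np.clip(im[...,0]-im[...,1]-25,0,None)
    for r0 in range(-2,18,2):
        k=(g>=r0)&(g<r0+2);m=np.abs(g)<6;b=w[m][:,k];print("  r",r0+1,"perp",(b.sum(1)*-g[m]).sum()/max(b.sum(),1),"mass",b.sum())
    cv2.imwrite(f"pics/n{n}.png",np.clip(im[:,:,::-1],0,255).astype(np.uint8))
a=cv2.imread("pics/ntop.png");b=cv2.imread("pics/nscene.png");cv2.imwrite("pics/nn.png",np.hstack([a,b]))
E
python3 m8.py
```

```text
top line slope deg 0.042334072770543 offset at centre mm -0.259178580827633 mean -0.2222351330463905
  r -1 perp -0.6157500465819431 mass 7748.475
  r 1 perp -0.7848413139520398 mass 22173.775
  r 3 perp -0.8716915940773612 mass 30740.64
  r 5 perp -0.7995153478592888 mass 32338.65
  r 7 perp -0.46181462698659503 mass 31441.08
  r 9 perp -0.05767393754035642 mass 30777.393
  r 11 perp 0.3846956250998271 mass 27262.727
  r 13 perp 0.5871154367623718 mass 14428.768
  r 15 perp 0.8191524630366142 mass 1111.2632
  r 17 perp 0.0 mass 0.0
scene line slope deg 0.06643047486103619 offset at centre mm 1.251265465452478 mean 1.3092369909518988
  r -1 perp 1.1377202865170903 mass 1294.356
  r 1 perp 1.7598085594492274 mass 41256.08
  r 3 perp 1.772599102586524 mass 90438.984
  r 5 perp 1.6881860218203308 mass 103517.484
  r 7 perp 1.7369946176897912 mass 91535.73
  r 9 perp 1.5005555127720382 mass 68631.56
  r 11 perp 1.6614742264781455 mass 57876.477
  r 13 perp 1.246047668495958 mass 68475.14
  r 15 perp -0.5339657255747222 mass 75856.27
  r 17 perp -2.4945914980697927 mass 76652.94
```

View pics/nn.png

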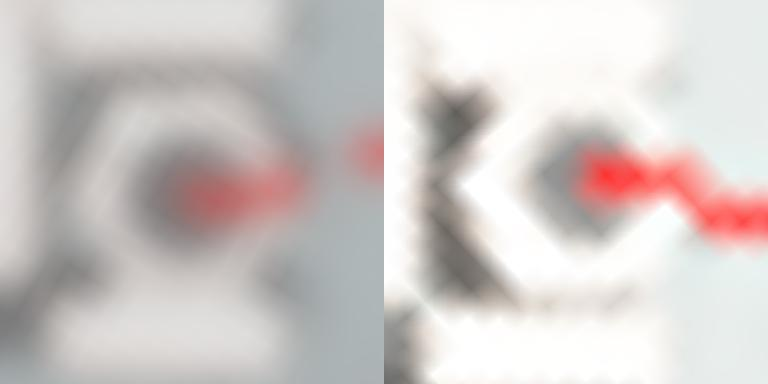

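Both views put the stripe about 2° short of the line (+3.0° from the top, +1.9° from the side). The wrench is fitted at about 31°. I'll regrip and nudge it 2° more.

>>> arm_command(plan=[[[-0.3,-1.8,0],0],[[-0.7,-3.7,0],0],[[-1.1,-5.6,0],0],[[-1.4,-7.4,0],0],[[-1.7,-9.2,0],0]])

```text
time: 35.4
position: [0.3881, -0.1994, 0.1941]
tool_rot: [0.179, -0.684, 0.684, -0.18]
ft_force: [1.4, 0.7, -0.1]
grip_width: 0.0433
```

>>> arm_command(plan=[[[-0.1,-1.3,-1.2],0],[[-0.1,-1.6,-2.6],0],[[-0.1,-1.6,-3.2],0],[[-0.1,-1.6,-3.2],0],[[-0.1,-1.6,-3.2],0]])

```text
time: 35.9
position: [0.3861, -0.2376, 0.114]
tool_rot: [-0.18, 0.684, -0.684, 0.179]
ft_force: [0.1, -0.2, 0.1]
grip_width: 0.0431
```

```bash
python3 st.py 385.2 -239.5 44.5 -60.3
```

```text
t 35.9 pos [ 386.1413 -237.6239  114.0066] jaw -60.59742107177984 appr [-0.0003  0.0003 -1.    ] F [ 0.0896 -0.2387  0.0877] M [-0.1071  0.1185  0.0409] w 43.128446262618 q6 0.258607010053264
units [-0.0377 -0.075  -2.7803] 0.05948421435596742
```

>>> arm_command(plan=[[[-0.04,-0.07,-0.9],0],[[-0.04,-0.07,-1.8],0],[[-0.04,-0.07,-2.5],0],[[-0.04,-0.07,-2.77],0],[[-0.04,-0.07,-2.77],0]])

```text
time: 36.4
position: [0.3855, -0.2394, 0.045]
tool_rot: [0.18, -0.684, 0.684, -0.18]
ft_force: [0.5, 0.6, 0.1]
grip_width: 0.0433
```

>>> arm_command(plan=[[[0,0,0],0],[[0,0,0],0],[[0,0,0],0],[[0,0,0],0],[[0,0,0],0]], fingers=-1, force=25)

```text
time: 36.9
position: [0.3853, -0.2396, 0.0452]
tool_rot: [0.18, -0.684, 0.684, -0.18]
ft_force: [-0.4, -0.3, 5.0]
grip_width: 0.0201
```

```bash
python3 st.py 385.2 -239.5 44.5 -60.3;python3 - <<'E'
import numpy as np
from rig import get_obs
v=get_obs()["position"][:2]*1000-np.array([477.9,-184]);print(np.linalg.norm(v),np.degrees(np.arctan2(v[1],v[0]))%360)
for d in (1,2,2.5):
    a=np.radians(-d);R=np.array([[np.cos(a),-np.sin(a)],[np.sin(a),np.cos(a)]]);print(d,(R@v-v)/25)
E
```

```text
t 36.9 pos [ 385.2967 -239.63     45.1958] jaw -60.537515298521605 appr [ 0.0006 -0.0008 -1.    ] F [-0.4423 -0.2874  5.0379] M [0.0694 0.0831 0.2641] w 20.071380496682984 q6 0.2534120003816617
units [-0.0039  0.0052 -0.0278] 0.047503059704320096
108.02811039523434 210.9946939559839
1 [-0.03827095  0.06498494]
2 [-0.07540192  0.1306279 ]
2.5 [-0.09353637  0.16368989]
```

>>> arm_command(plan=[[[-0.04,0.07,0],-0.2],[[-0.08,0.14,0],-0.42],[[-0.08,0.14,0],-0.42],[[-0.08,0.14,0],-0.42]])

```text
time: 37.3
position: [0.3836, -0.2368, 0.0452]
tool_rot: [0.167, -0.686, 0.688, -0.167]
ft_force: [-0.2, -1.9, 6.1]
grip_width: 0.0199
```

```bash
python3 st.py
```

```text
t 37.3 pos [ 383.6466 -236.8364   45.1901] jaw -62.68103843806034 appr [ 0.0014 -0.0021 -1.    ] F [-0.175  -1.8997  6.1055] M [-0.2502  0.1436  0.3527] w 19.90024531055183 q6 0.29332274593799845
```

>>> arm_command(plan=[[[0,0,0],0],[[0,0,0],0],[[0,0,0],0]], fingers=0)

```text
time: 37.6
position: [0.3827, -0.2354, 0.0444]
tool_rot: [-0.167, 0.688, -0.687, 0.166]
ft_force: [0.6, -0.3, 0.5]
grip_width: 0.0369
```

>>> arm_command(plan=[[[0,0,0.8],0],[[0,0,2.6],0],[[0,0.5,4.4],0],[[0.4,2.2,6],0],[[0.9,4.1,6],0]])

```text
time: 38.1
position: [0.4065, -0.1412, 0.1975]
tool_rot: [0.163, -0.685, 0.69, -0.167]
ft_force: [1.1, 0.1, 0.2]
grip_width: 0.0433
```

>>> arm_command(plan=[[[0.3,2,0],0],[[0.6,4,0],0],[[0.8,6,0],0],[[1,7,0],0],[[1,7,0],0]])

```text
time: 38.6
position: [0.4283, 0.0387, 0.1937]
tool_rot: [-0.169, 0.687, -0.686, 0.168]
ft_force: [0.1, -0.5, -0.1]
grip_width: 0.0438
```

```bash
python3 st.py; python3 m8.py; python3 m7.py 436 -206
python3 - <<'E'
from h import *
T=camera("top");S=camera("scene")
save(T,"t13",225,445,130,290,3.5);save(S,"s13",220,420,140,320,3.3)
E
```

```text
t 38.6 pos [428.2862  38.6697 193.7007] jaw -62.427248196980216 appr [-0.001  0.001 -1.   ] F [ 0.1421 -0.52   -0.1403] M [-0.0801  0.0741  0.0249] w 43.83326600487873 q6 0.9172114717212174
top line slope deg 0.0353332806590955 offset at centre mm -0.24840687492521535 mean -0.21757277077359305
  r -1 perp -0.7887801464224155 mass 9238.82
  r 1 perp -0.9520542213587753 mass 24967.846
  r 3 perp -0.9662388696513102 mass 33142.734
  r 5 perp -0.8419070448310201 mass 32552.035
  r 7 perp -0.548365792264719 mass 30626.826
  r 9 perp -0.3348373161658562 mass 28751.25
  r 11 perp -0.11542167400487485 mass 22711.398
  r 13 perp -0.0714462602619332 mass 8697.239
  r 15 perp 0.25003542419907027 mass 43.397537
  r 17 perp 0.0 mass 0.0
scene line slope deg 0.057643847014247074 offset at centre mm 1.2597269989068844 mean 1.3100307451026107
  r -1 perp 0.6614369540837198 mass 951.864
  r 1 perp 1.3536848372361014 mass 34239.72
  r 3 perp 1.5918687128561648 mass 84188.35
  r 5 perp 1.6538999244648436 mass 102538.89
  r 7 perp 1.7171164132634866 mass 92922.69
  r 9 perp 1.3956261241597585 mass 73417.125
  r 11 perp 1.5507100371277942 mass 58441.848
  r 13 perp 1.1218093763941528 mass 64935.78
  r 15 perp -0.404538829117128 mass 82956.5
  r 17 perp -2.1274765754051823 mass 86716.7
[ 7  6  6  6 27] [ 7  8  8  7 32] [ 438.3132 -206.0358   70.    ] [ 434.9714 -207.8479   70.    ] mean [ 436.6423 -206.9419   70.    ] from nut T [-41.1868 -23.7358] [-41.2286 -23.3479]
47.53674416469257 29.95467711088305
47.3805952895716 29.523081102066275
```

View pics/nn.png

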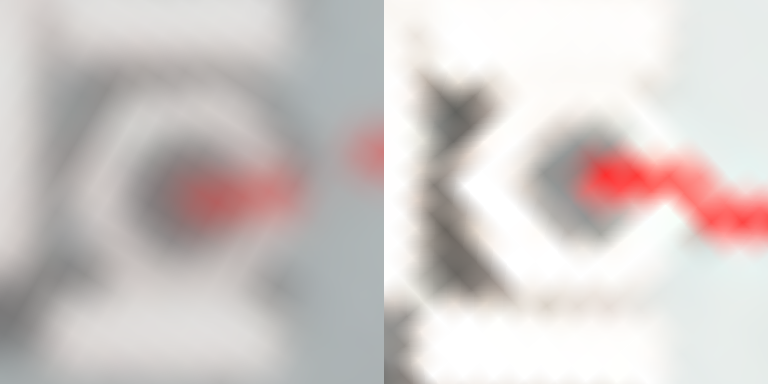

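View pics/t13.png

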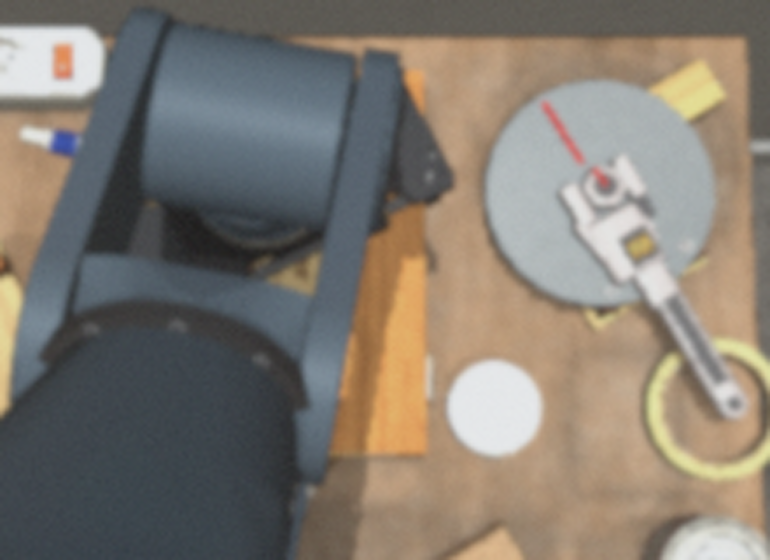

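View pics/s13.png

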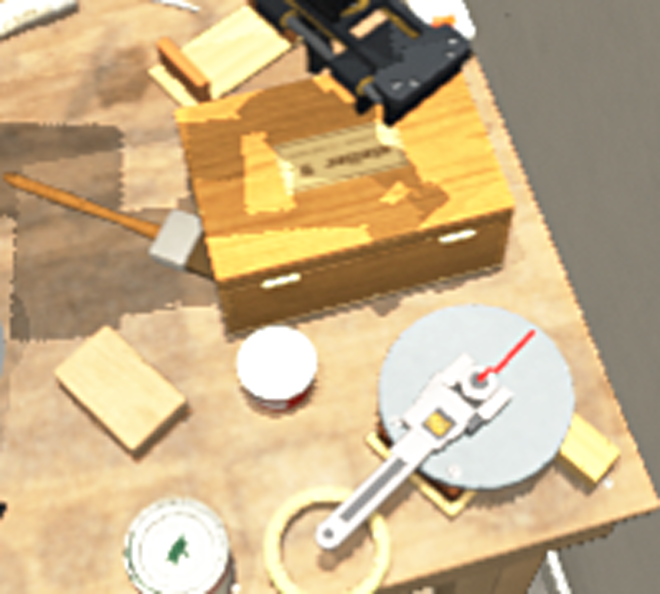

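The stripe now lies within about 1° of the line in both views. The wrench is lying fitted on the nut, the tape and tube are where they were, and the robot is clear. I'll hand in.

```bash
python3 -c "
from rig import hand_in;print(hand_in())"
```

```text
the job is handed in; nothing more can be done
None
```

The job is done and handed in at about 39 s of the 72 s allowed. I laid the wrench on the plate round the nut, let go of it, and closed the jaws with the worm. I then turned the nut clockwise by the handle in three goes: about 42°, 9° and 2°.

**Jaw fit:** On the last worm strokes the finger slipped from the start, at about 7 to 9 N along the surface for 7 to 10 N of press. The gap looked like about 27 to 28 mm in the pictures.

**Stripe on the line:** Both cameras put the stripe about 1° short of the red line: +0.7° from the top view and +1.2° from the side view. The measurement is good to about 2°. The wrench axis reads 29.7° against 31.1° for the line, which fits a degree or two of play between jaws and nut.

**Surroundings:** In the last pictures the wrench lies flat and fitted on the nut. The tape roll and what shows of the tube (the arm partly hides it) look unmoved, and the gripper is clear of everything.

**Disagreements and limits:**
- The two cameras differed by about 3 mm in absolute position, so I used their mean and set the nut's sideways position by touch.
- Contact on the worm briefly reached 16 to 22 N at the start of some strokes, above the 6 to 12 N advised but below the 40 N limit.

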